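# Push a tube carrier over the sill into the analyser's loading bay

## Task

Load the white tube carrier into the analyser's loading bay, nose first: raise its nose by the handle with the heel still on the bench, set the nose down on the raised sill, then push the carrier up over the sill and along the deck until it is pressed firmly but gently home (about 10 N) against the rubber buffer, and leave it there, flat on the deck. Do not carry it across, do not ram the sill or the buffer, and leave the other things on the bench alone.

Things in the scene. Friction and masses are not known exactly. Their poses are not given: they have to be found in the camera images.
- carrier: White plastic tube carrier, a loaded block 130 long (x), 100 wide (y), 55 high, loose, 0.35 to 0.7 kg, mass centre near its middle. Origin: centre of underside; +x to its nose (leading end), z up. Brown-red caps stand 15 above its top, x -60 to +20. Plain smooth walls and underside (friction 0.28 to 0.42); heel wall at x = -65. Starts flat before the bay, nose 20 to 75 from the sill, up to 0.2 rad askew.
- handle (a point): Middle of the carrier's handle: a straight round steel bar 10 thick, 72 long along the carrier's y, at carrier x = +40, bar centre 88 above the underside, 28 free below it, an upright at each end. Fixed to the carrier. Pinched across the carrier's x it can turn between the fingers, so raising it tilts the carrier about its heel.
- nose (a point): Middle of the carrier's lower front edge: carrier (65, 0, 0). Axes as the carrier's.
- heel (a point): Middle of the carrier's lower rear edge: carrier (-65, 0, 0). Axes as the carrier's. With the nose raised this edge stays on the bench.
- bay: Loading bay of a bench analyser, fixed. Origin: middle of the sill's front edge, at bench level; +x into the bay, z up. Level deck from the sill to x = 200, 150 wide, 16 above the bench, flush with the sill. Guide cheeks 24 high above the deck, x = 50 to 175, inner faces at y = +-56, flaring to about +-68 at x = 20. White housing behind, x = 200 to 320, 270 wide, 95 high.
- sill: Steel sill strip, the raised threshold at the mouth of the bay: 12 deep (bay x 0 to 12), 150 wide, 16 high with an upright front face, fixed. Origin and axes as the bay's. The carrier may press on it with at most 30 N.
- stop: Fixed plate across the deck's end, 16 thick, 100 wide, 55 high; origin: centre of underside, at bay (193, 0, 16). It carries a rubber buffer, 24 across, centre 28 above the deck, pointing to -x. The buffer's screw setting is not reported: its face lies anywhere from bay x = 122 to 170; find it by feel. Stiff, no latch. The carrier must bear on it with over 4 N, never over 16 N.
- jar: Amber glass jar with a black cap, 56 across, 90 high, beside the bay. Origin: centre of underside. Leave it alone.
- tube_rack: White rack of capped tubes, 90 x 55 x 91 high, beside the bay. Origin: centre of underside. Leave it alone.
- tip_carton: Low brown carton, 100 x 60 x 40 high, beside the way to the bay. Origin: centre of underside. Leave it alone.
- marker: Black marker, 110 x 14 x 12, lying beside the way to the bay. Origin: centre of underside. Leave it alone.
- beaker: Glass beaker, 60 across, 70 high, left of the bay. Origin: centre of underside. Leave it alone.
There are look-alikes about, which are no part of the job. Leave any turquoise or yellow look-alike of the carrier alone.

How it is judged:
On the way, in this order (a step that is already met when the one before it is completed fails the run):
1. the carrier's nose is on the sill or just above it, at least 5 mm past its front edge, with the heel still on the bench (x of nose in the frame of bay above 0.005 m and height (world z) of nose between 0.013 and 0.05 m and height (world z) of heel below 0.005 m), for 0.2 s.
2. the carrier, flat on the deck, bears on the buffer with more than 4 N (contact force between carrier and stop above 4 N and angle between carrier's own z axis and vertical below 0.05 rad and x of nose in the frame of bay above 0.115 m), for 0.2 s.
At the end, for the whole second after the job is handed in: the carrier rests flat on the deck (underside 13 to 19 mm above the bench, tilt under 0.035 rad), in line with the bay (within 12 mm and 0.12 rad), its nose past bay x = 118 mm and at the buffer (its middle within 10 mm of the rubber's centre, 3.5 mm behind its face), and at rest (x of nose in the frame of bay above 0.118 m and horizontal distance between nose and buffer_c0 below 0.01 m and y of carrier in the frame of bay between -0.012 and 0.012 m and height (world z) of carrier between 0.013 and 0.019 m and angle between carrier's own z axis and vertical below 0.035 rad and angle between the x axis of carrier and the x axis of bay, either way round below 0.12 rad and linear speed of carrier below 0.01 m/s); the robot touches nothing.
It fails at once if the carrier's heel is lifted off the bench (more than 10 mm) while its nose is not yet 25 mm past the sill's front edge: carried, not pushed (height (world z) of heel above 0.01 m and x of nose in the frame of bay below 0.025 m).
It fails at once if the carrier is thrown about: heel more than 35 mm above the bench or tilted more than 0.6 rad (height (world z) of heel above 0.035 m or angle between carrier's own z axis and vertical above 0.6 rad).
It fails at once if the carrier presses on the sill with more than 30 N (contact force between carrier and sill above 30 N).
It fails at once if the carrier presses on the stop with more than 16 N (contact force between carrier and stop above 16 N).
It fails at once if the jar, tube rack, carton, marker or beaker is pushed more than 20 mm (distance of any of jar, tube_rack, tip_carton, marker, beaker from where it was at the start of the episode above 0.02 m).
It also fails if it takes over 72 s, if anything falls off the work surface, if the arm or the gripper's body presses on something with over 40 N, if the wrist force passes 120 N, or if a joint passes its speed limit or range.

## Robot

A 6-joint arm with a two-finger parallel gripper is mounted at the origin on the work surface. World frame = base frame: x ahead of the robot, y to its left, z up, the work surface at z = 0. Lengths are in m, angles in rad, forces in N, time in s.
With the tool pointing down it reaches from about 0.3 to 0.875 m from the base axis. Payload 6.4 kg.
Tool frame: the origin (TCP) lies between the finger pads; the fingertips stand 25 mm ahead of it and the grasp point (between the pads) lies 6 mm ahead of it; y points along the fingers, x is the direction in which the jaws open and shut, and the axes are right-handed (so a half turn about y gives the same grasp; the last joint's range is limited). The gripper opens to 85 mm and grips with 20 to 120 N. Pads are 22 mm wide; open, the fingers measure 114 mm over their backs; the gripper's body (76 mm by 85 mm) begins 54 mm behind the grasp point. The pads swing forward as they close: fully open they stand 13 mm farther back than shut.
Start: joints at [1.048, 0.181, 1.607, -0, 1.354, -0.206], TCP at [0.179, 0.546, 0.256] pointing down, gripper open.
Joint ranges: [-2.99, 2.99], [-0.89, 2.07], [0.3, 2.58], [-1.14, 4.28], [0, 2.63], [-3.12, 3.12]. Speed limits (rad/s): [2.57, 2.57, 3.01, 3.14, 3.14, 3.14].

## Interface

Orientations are given as a unit quaternion [w, x, y, z].
In Python, from bench import ctrl, vision, ticket, find_in, regions_of, pinpoint gives the robot as it stands.
- The arm moves only by the tool apply_moves, never from a script. Its argument "increments" is a list of rows, each an object of numbers: "x", "y", "z": the shift along the tool's x, y, z in cm; "ax", "ay", "az": the turn, a rotation vector about the tool's x, y, z in rad; "grip": the closure, from 0 (fully open) to 1 (shut). A call has 1 to 12 rows; each row is the pose to reach, as a shift and turn from the pose measured when the call began, along the tool's axes at that moment; what a row does not reach only later rows make up. A row lasts 1/8 s, in which the tool goes at most 62.5 mm and 10.7 degrees, less where a joint would pass 70% of its speed; a pose out of reach is approached as far as the arm can. A call with a gripper value outside its range is refused whole. The fingers move at their own pace and stop on an object; the grip force is fixed at half the most. Time passes only in rows, so rows that repeat a pose let the fingers close. It gives the time, the measured TCP pose, the force and the opening at its end, in the units of the state.
- ctrl.get_obs(): the state, without advancing time (a new reading comes with each control period).
- vision.camera(name): name is "side" or "top" or "wrist"; returns the picture (384x512x3 uint8, red, green, blue); there is no depth.
- vision.camera_params(name): a dict with "intrinsics" (3x3 intrinsics, pixels), "R" (3x3) and "t" (3): a world point X has camera coordinates R X + t. Camera axes: x right, y down, z forward; pixel columns grow to the right and rows downward; lengths in m; the calibration is good to about 2 mm. The wrist camera is an equidistant fisheye: a pixel r from the principal point sees the ray r / f radians off the axis. A picture is of the moment at which its call begins: read the wrist's pose just before it. camera_params takes no time and is no camera call; for the wrist camera it gives the pose at the moment of the call.
- ticket.hand_in(): hands the job in, once; it reports no verdict.
Trained networks look in the newest picture that a camera, given by its name, has taken for a name from the list of things; names that differ only in an ending like _2 or _b are one class to them, and where a whole thing is asked for, a point or a joint stands for the part that bears it (a point fixed in the world has none). Each returns a list of dicts, best first, with "p" (0 to 1); they miss things now and then, are a little off and sometimes report something else, mostly with a low value. They report only what shows in the picture. A call takes as long as a camera call. They do not tell look-alikes from the thing itself.
- find_in(camera, query): "rect" ([centre column, centre row, width, height] in pixels, round what is visible of it).
- regions_of(camera, query): "mask" (384x512 bool, what is visible of it) and "rect" ([centre column, centre row, width, height] in pixels, round what is visible of it).
- pinpoint(camera, query): "xy" ([column, row] in pixels: a listed point, or the origin of a listed thing).
The state is a dict: "time_s": time; "q": joint angles; "dq": joint speeds; "joint_efforts": joint torques, N m; "eef_pos": TCP position; "eef_rot": TCP orientation; "wrist_force": force on the tool from outside, world axes, zero at the start; "torque": the same for the moment, N m; "opening": opening from 0.0 (shut) to 1.0 (fully open).
Only numpy, scipy, OpenCV 4.12 (cv2) and the standard library are available. Lean on these libraries where they do the work, as an engineer would, in place of code of your own. Each camera call takes 0.05 s, during which the arm holds its last target.

## Working session

There is one attempt and no reset: what is moved stays moved. The work goes in short steps, Python scripts to look and compute and a tool call to move; the robot and the scene stay as the last step left them, time stands still between calls to the robot, and variables do not carry over. Pictures are saved under pics/ and viewed, and the job is handed in when it is done.

Besides the shell and the picture viewer there is one more tool, called after "Emit:" by a JSON object that holds its "api" and its "payload", one argument or row to a line. apply_moves: Moves the arm, as the interface text tells. Its arguments: {"type":"object","properties":{"increments":{"type":"array","items":{"type":"object","properties":{"x":{"type":"number"},"y":{"type":"number"},"z":{"type":"number"},"ax":{"type":"number"},"ay":{"type":"number"},"az":{"type":"number"},"grip":{"type":"number"}}}}},"required":["increments"]}

```bash
mkdir -p pics; ls; cat > h.py <<'E'
import numpy as np, cv2
from bench import ctrl, vision, ticket, find_in, regions_of, pinpoint
def save(img,n): cv2.imwrite('pics/'+n+'.png',cv2.cvtColor(img,cv2.COLOR_RGB2BGR))
def ray(cam,xy,P=None):
    P=P or vision.camera_params(cam); K=np.array(P['intrinsics']);R=np.array(P['R']);t=np.array(P['t'])
    x=(xy[0]-K[0,2])/K[0,0]; y=(xy[1]-K[1,2])/K[1,1]
    if cam=='wrist':
        th=np.hypot(x,y); s=np.sin(th)/th if th>1e-9 else 1; d=np.array([x*s,y*s,np.cos(th)])
    else: d=np.array([x,y,1.])
    return -R.T@t, R.T@d
def onz(cam,xy,z,P=None):
    o,d=ray(cam,xy,P); return o+d*(z-o[2])/d[2]
def proj(cam,X,P=None):
    P=P or vision.camera_params(cam); K=np.array(P['intrinsics']);c=np.array(P['R'])@np.array(X)+np.array(P['t'])
    if cam=='wrist':
        th=np.arctan2(np.hypot(c[0],c[1]),c[2]); r=np.hypot(c[0],c[1]); v=c[:2]/r*th
    else: v=c[:2]/c[2]
    return v*[K[0,0],K[1,1]]+K[:2,2]
E
python3 - <<'E'
from h import *
print(ctrl.get_obs())
for c in ['top','side','wrist']:
    save(vision.camera(c),c+'0')
    for q in ['carrier','bay','sill','stop','handle','nose','heel']:
        print(c,q,[(np.round(d['xy'],1),round(d['p'],2)) for d in pinpoint(c,q)][:4])
E
```

```text
pics
{'time_s': 0.0, 'q': array([ 1.04770538e+00,  1.81528236e-01,  1.60800964e+00,  1.08980881e-05,
        1.35379432e+00, -2.06291365e-01]), 'dq': array([-1.07698452e-05,  6.13732364e-04,  1.69253991e-03, -8.39682711e-05,
       -6.23581258e-04,  1.72048898e-05]), 'joint_efforts': array([ 1.04868435e-03, -4.44860208e+01, -3.51336551e+01, -3.00381025e-04,
        9.11783951e-03,  1.41458258e-05]), 'eef_pos': array([0.17884467, 0.54594537, 0.25539053]), 'eef_rot': array([-0.57236213,  0.57285761,  0.41430761, -0.41543346]), 'wrist_force': array([-0.86329699, -0.73351729,  0.31286162]), 'torque': array([-0.02695763, -0.01247752,  0.01782165]), 'opening': 0.9999844890546404}
top carrier [(array([327.4, 318.2]), 0.97), (array([261.6, 233.5]), 0.71), (array([190.7, 316.7]), 0.69), (array([195.9, 211.2]), 0.67)]
top bay [(array([266. , 185.9]), 0.88)]
top sill [(array([268.9, 182.6]), 0.94)]
top stop [(array([277.3, 100. ]), 0.93)]
top handle [(array([164.7, 325.2]), 0.79), (array([261.3, 207.1]), 0.66), (array([330.9, 349.6]), 0.6)]
top nose []
top heel [(array([224.3, 312.5]), 0.66), (array([324.5, 284.1]), 0.6)]
side carrier [(array([225.4, 310.7]), 0.92)]
side bay [(array([283.2, 208.4]), 0.96)]
side sill [(array([280.7, 205.7]), 0.74)]
side stop [(array([343.4, 167.4]), 0.66), (array([244.4, 226.4]), 0.64)]
side handle [(array([261.6, 185.1]), 0.73), (array([201.3, 294.7]), 0.66), (array([122.5, 192.4]), 0.62)]
side nose [(array([189.4, 330.3]), 0.96), (array([245.6, 224.3]), 0.62)]
side heel []
wrist carrier [(array([  5.8, 308.8]), 0.83), (array([ 83.5, 299.2]), 0.81)]
wrist bay []
wrist sill [(array([135.1, 371.7]), 0.49)]
wrist stop []
wrist handle []
wrist nose [(array([ 92.7, 378.5]), 0.76), (array([103.2, 292.1]), 0.72)]
wrist heel [(array([ 19.8, 331. ]), 0.6)]
```

View pics/top0.png

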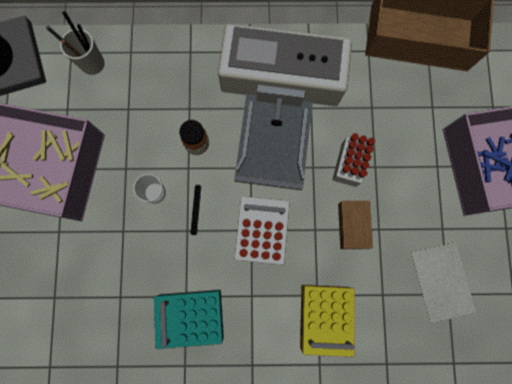

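View pics/side0.png

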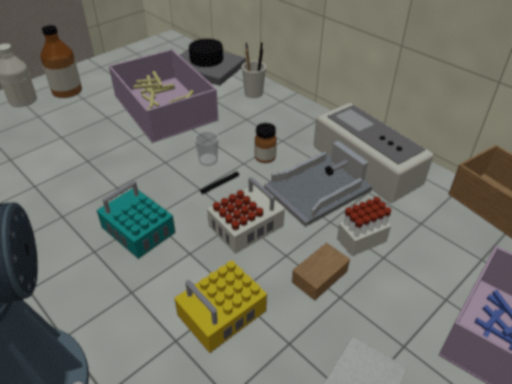

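The top view shows three carrier look-alikes: white at (262,231), turquoise at (190,319) and yellow at (328,320). The white one with red caps, just before the bay, is the target. I'll confirm it in an enlarged crop and measure.

```bash
python3 - <<'E'
from h import *
im=vision.camera('top')
P=vision.camera_params('top'); print(P)
print(onz('top',[262,231],0.055), onz('top',[270,185],.016))
c=im[75:275,215:335]; save(cv2.resize(c,None,fx=4,fy=3*4/3*1.0,interpolation=cv2.INTER_CUBIC)[:,:],'crop_full')
c=im[180:275,215:335]; save(cv2.resize(c,None,fx=6,fy=6,interpolation=cv2.INTER_CUBIC),'cropA')
c=im[85:195,215:335]; save(cv2.resize(c,None,fx=5,fy=5,interpolation=cv2.INTER_CUBIC),'cropB')
E
```

```text
{'intrinsics': array([[408.83717701,   0.        , 251.3356504 ],
       [  0.        , 408.83717701, 191.92798063],
       [  0.        ,   0.        ,   1.        ]]), 'R': array([[-0.00862951, -0.99995639,  0.0035707 ],
       [-0.98679407,  0.00793821, -0.16178516],
       [ 0.16174976, -0.00491967, -0.98681954]]), 't': array([0.04050387, 0.58638977, 0.80057527])}
[0.50515492 0.01474529 0.055     ] [ 0.60673626 -0.00498374  0.016     ]
```

View pics/cropA.png

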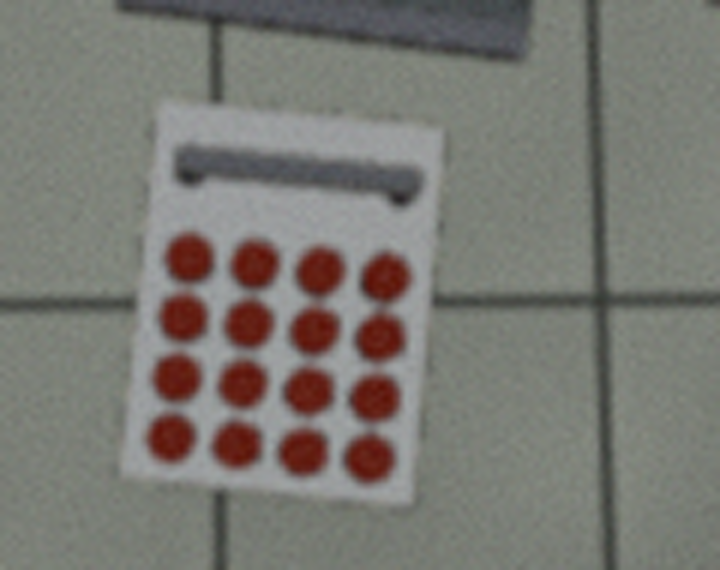

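View pics/cropB.png

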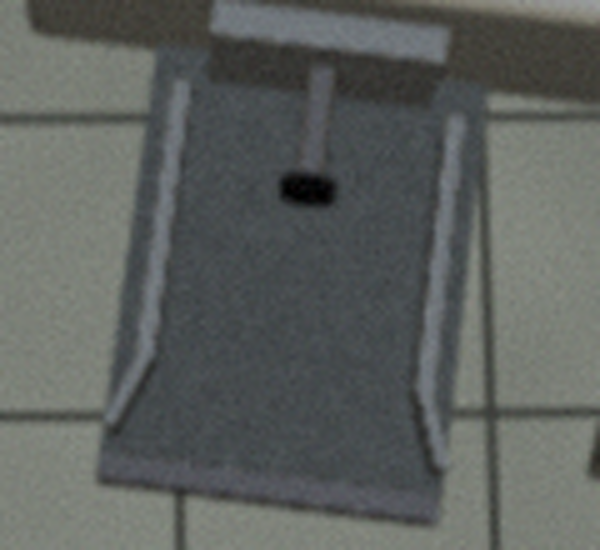

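```bash
python3 - <<'E'
from h import *
def f(p,s,o): return np.array(p)/s-0.5+0.5/s+np.array(o)
A=lambda p,z: onz('top',f(p,6,(215,180)),z)
B=lambda p,z: onz('top',f(p,5,(215,85)),z)
o,_=ray('top',(0,0)); print('cam',o)
C=[A(p,.055) for p in [(158,102),(444,126),(413,504),(121,478)]]
for c in C: print('carrier',c.round(4))
nl,nr,hr,hl=[c[:2] for c in C]
print(np.linalg.norm(nl-nr),np.linalg.norm(nl-hl),np.linalg.norm(nr-hr))
d=(nl+nr-hl-hr)/2; l=(nl+hl-nr-hr)/2
cy=np.arctan2(d[1],d[0]); ly=np.arctan2(-l[0],l[1]); c=(nl+nr+hr+hl)/4
print('yaw',cy,ly,'c',c)
h=[A(p,.088)[:2] for p in [(177,157),(423,182)]]; print('handle',h,np.mean(h,0),np.linalg.norm(h[0]-h[1]))
sl,sr=B((98,483),.016)[:2],B((437,523),.016)[:2]
print('sill',sl,sr,np.linalg.norm(sl-sr))
v=(sl-sr); print('bay yaw from sill',np.arctan2(-v[0],v[1]))
s=(sl+sr)/2
# cheeks inner top z=.04
cl=[B(p,.04)[:2] for p in [(187,85),(156,355)]]; cr=[B(p,.04)[:2] for p in [(449,118),(417,388)]]
for k in (cl,cr):
    w=k[0]-k[1]; print('cheek',np.linalg.norm(w),np.arctan2(w[1],w[0]))
by=np.mean([np.arctan2(-v[0],v[1])]+[np.arctan2(*(k[0]-k[1])[::-1]) for k in (cl,cr)])
u=np.array([np.cos(by),np.sin(by)]);n=np.array([-u[1],u[0]])
for k in cl+cr: print('cheek bay',(k-s)@u,(k-s)@n)
for p in [(308,205),(308,172),(308,188)]:
  for z in (.032,.044,.056):
    b=B(p,z)[:2]; print('buf',p,z,(b-s)@u,(b-s)@n)
print('bay',s,by)
for z,x in((0,65),):
    nose=c+.065*np.array([np.cos(ly),np.sin(ly)]); print('nose in bay',(nose-s)@u,(nose-s)@n)
hd=c+.04*np.array([np.cos(ly),np.sin(ly)]);print('handle from model',hd)
for c_ in ['side']:
  print(pinpoint('top','bay')[0],pinpoint('top','stop')[0])
E
```

```text
cam [0.44950262 0.03978579 0.88474786]
carrier [0.576  0.0571 0.055 ]
carrier [ 0.5669 -0.0406  0.055 ]
carrier [ 0.4398 -0.0272  0.055 ]
carrier [0.4492 0.07   0.055 ]
0.09809878210330247 0.12747095574934603 0.12781515189997525
yaw -0.10291682920506015 -0.09448141217679683 c [0.50796969 0.01483649]
handle [array([0.55270678, 0.05029304]), array([ 0.54381471, -0.03006479])] [0.54826075 0.01011412] 0.08084831243844694
sill [0.61570299 0.07230301] [ 0.59698186 -0.07385821] 0.1473552994982857
bay yaw from sill -0.12739184776955795
cheek 0.12137248425121541 -0.11764116156718049
cheek 0.12113288384080052 -0.14190547204810464
cheek bay 0.17469519000664535 0.05612855259864339
cheek bay 0.053330507360274726 0.054752420534749234
cheek bay 0.17355909780382678 -0.05841686362189998
cheek bay 0.0524363333185909 -0.0568511462007311
buf (308, 205) 0.032 0.12984495210054733 -0.002266828826492003
buf (308, 205) 0.044 0.12575559316112864 -0.0019527353550901352
buf (308, 205) 0.056 0.12166623422170988 -0.0016386418836882638
buf (308, 172) 0.032 0.144718040994293 -0.0006165013824614937
buf (308, 172) 0.044 0.14041938564262885 -0.0003256315746532073
buf (308, 172) 0.056 0.13612073029096491 -3.476176684489318e-05
buf (308, 188) 0.032 0.1374967293853502 -0.0014177827312972287
buf (308, 188) 0.044 0.13329969344995227 -0.001115637168149306
buf (308, 188) 0.056 0.12910265751455435 -0.0008134916050013797
bay [ 0.60634242 -0.0007776 ] -0.1289794937949477
nose in bay -0.03460260577510314 0.005073415841806779
handle from model [0.54779129 0.01106286]
{'xy': [266.1, 185.5], 'p': 0.69} {'xy': [279.1, 101.9], 'p': 0.58}
```

```bash
cat >> h.py <<'E'
from scipy.spatial.transform import Rotation as Rn
BAY=np.array([.6063,-.0008]); BY=-.129
def pose():
    o=ctrl.get_obs(); q=o['eef_rot']; return np.array(o['eef_pos']),Rn.from_quat([q[1],q[2],q[3],q[0]]),o
def bay2w(x,y,z): 
    c,s=np.cos(BY),np.sin(BY); return np.array([BAY[0]+c*x-s*y,BAY[1]+s*x+c*y,z])
def w2bay(p):
    c,s=np.cos(BY),np.sin(BY); d=np.array(p)[:2]-BAY; return np.array([c*d[0]+s*d[1],-s*d[0]+c*d[1]])
def want(yaw):  # tool x along world yaw, tool y down
    x=np.array([np.cos(yaw),np.sin(yaw),0]); y=np.array([0,0,-1.]); z=np.cross(x,y)
    return Rn.from_matrix(np.c_[x,y,z])
def inc(tp,yaw=None):
    p,R,o=pose(); d=R.inv().apply(np.array(tp)-p)*100
    r=np.zeros(3) if yaw is None else (R.inv()*want(yaw)).as_rotvec()
    return d.round(2), r.round(4)
def st():
    p,R,o=pose(); m=R.as_matrix()
    print('t %.2f'%o['time_s'],'p',p.round(4),'tcp bay',w2bay(p).round(4),'x',m[:,0].round(3),'y',m[:,1].round(3),'F',np.round(o['wrist_force'],2),'T',np.round(o['torque'],3),'op',round(o['opening'],3))
E
python3 - <<'E'
from h import *
st()
for y in (-.097,-.097+np.pi): print(inc([.548,.0106,.20],y))
E
```

```text
t 1.35 p [0.1791 0.5464 0.2563] tcp bay [-0.494   0.4877] x [0.311 0.95  0.   ] y [ 0.  0. -1.] F [ 0.57 -0.4  -0.63] T [-0.032 -0.007  0.009] op 1.003
(array([-39.43,   5.63, -51.74]), array([-0.0000e+00,  1.3511e+00,  1.0000e-04]))
(array([-39.43,   5.63, -51.74]), array([ 1.0000e-04, -1.7905e+00,  0.0000e+00]))
```

Emit:
{"api": "apply_moves", "payload": {
  "increments": [
    {"x": -4, "y": 0, "z": -5, "ay": 0.13},
    {"x": -8, "y": 0, "z": -10, "ay": 0.26},
    {"x": -12, "y": 0, "z": -15.5, "ay": 0.4},
    {"x": -16, "y": 0, "z": -21, "ay": 0.54},
    {"x": -20, "y": 1, "z": -26, "ay": 0.68},
    {"x": -24, "y": 2, "z": -31, "ay": 0.82},
    {"x": -28, "y": 3, "z": -36.5, "ay": 0.96},
    {"x": -32, "y": 4, "z": -42, "ay": 1.1},
    {"x": -36, "y": 5, "z": -47, "ay": 1.24},
    {"x": -39.4, "y": 5.6, "z": -51.7, "ay": 1.35},
    {"x": -39.4, "y": 5.6, "z": -51.7, "ay": 1.35},
    {"x": -39.4, "y": 5.6, "z": -51.7, "ay": 1.35}
  ]
}}

```text
invalid input
```

```bash
python3 - <<'E'
from h import *
st()
P=vision.camera_params('wrist'); im=vision.camera('wrist'); save(cv2.resize(im,(768,576)),'w1')
for q in ['handle','nose','heel','carrier','sill','bay','stop']:
    print(q,[(np.round(d['xy'],1),round(d['p'],2)) for d in pinpoint('wrist',q)][:3])
print('proj handle', proj('wrist',[.548,.0106,.088],P))
E
```

```text
t 1.35 p [0.1791 0.5464 0.2563] tcp bay [-0.494   0.4877] x [0.311 0.95  0.   ] y [ 0.  0. -1.] F [ 0.57 -0.4  -0.63] T [-0.032 -0.007  0.009] op 1.003
handle [(array([ 35.2, 358.8]), 0.73)]
nose [(array([106.3, 292.3]), 0.88), (array([ 92.8, 377.7]), 0.47)]
heel [(array([ 17.7, 329. ]), 0.71)]
carrier [(array([  5.9, 312.6]), 0.94), (array([ 82.5, 297.4]), 0.56)]
sill []
bay [(array([133.2, 374.4]), 0.51)]
stop [(array([134.7, 373.2]), 0.52)]
proj handle [ 73.99501319 397.85391919]
```

View pics/w1.png

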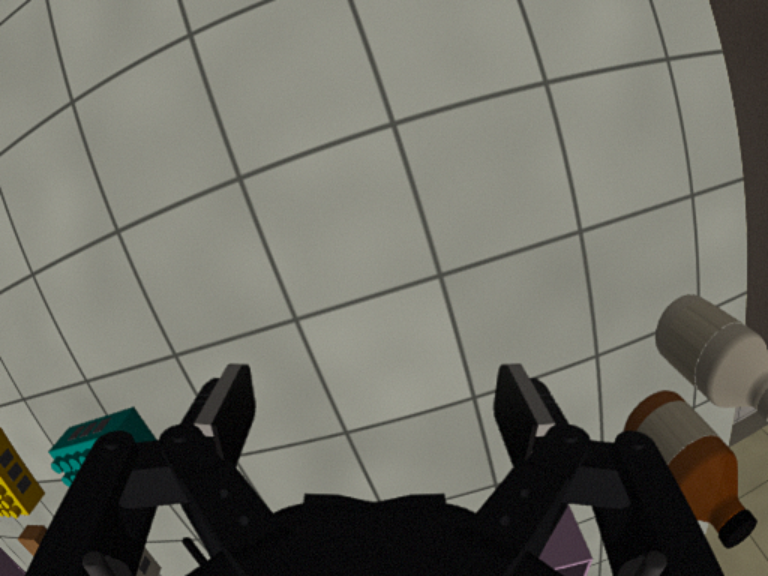

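The move was refused and the arm hasn't moved, so I'll retry with every field filled in.

Emit:
{"api": "apply_moves", "payload": {
  "increments": [
    {"x": -20, "y": 1, "z": -26, "ax": 0, "ay": 0.68, "az": 0, "grip": 0},
    {"x": -20, "y": 1, "z": -26, "ax": 0, "ay": 0.68, "az": 0, "grip": 0},
    {"x": -20, "y": 1, "z": -26, "ax": 0, "ay": 0.68, "az": 0, "grip": 0},
    {"x": -20, "y": 1, "z": -26, "ax": 0, "ay": 0.68, "az": 0, "grip": 0},
    {"x": -24, "y": 2, "z": -31, "ax": 0, "ay": 0.82, "az": 0, "grip": 0},
    {"x": -28, "y": 3, "z": -36.5, "ax": 0, "ay": 0.96, "az": 0, "grip": 0},
    {"x": -32, "y": 4, "z": -42, "ax": 0, "ay": 1.1, "az": 0, "grip": 0},
    {"x": -36, "y": 5, "z": -47, "ax": 0, "ay": 1.24, "az": 0, "grip": 0},
    {"x": -39.4, "y": 5.6, "z": -51.7, "ax": 0, "ay": 1.35, "az": 0, "grip": 0},
    {"x": -39.4, "y": 5.6, "z": -51.7, "ax": 0, "ay": 1.35, "az": 0, "grip": 0},
    {"x": -39.4, "y": 5.6, "z": -51.7, "ax": 0, "ay": 1.35, "az": 0, "grip": 0},
    {"x": -39.4, "y": 5.6, "z": -51.7, "ax": 0, "ay": 1.35, "az": 0, "grip": 0}
  ]
}}

```text
time_s: 3.25
eef_pos: [0.5481, 0.0097, 0.1998]
eef_rot: [0.706, -0.706, 0.035, -0.034]
wrist_force: [-0.3, 0.6, -0.2]
opening: 1.004
```

```bash
python3 - <<'E'
from h import *
st()
P=vision.camera_params('wrist'); im=vision.camera('wrist'); save(cv2.resize(im,(768,576)),'w2')
for q in ['handle','nose','carrier','sill','bay','stop']:
    print(q,[(np.round(d['xy'],1),round(d['p'],2)) for d in pinpoint('wrist',q)][:3])
print('proj handle', proj('wrist',[.548,.0106,.088],P))
for z,q in ((.088,'handle'),(0,'bay'),(.016,'sill')):
    r=pinpoint('wrist',q)
    if r: print(q,onz('wrist',r[0]['xy'],z,P))
E
```

```text
t 3.25 p [0.5481 0.0097 0.1998] tcp bay [-0.0591  0.0029] x [ 0.995 -0.098 -0.001] y [-0.001  0.    -1.   ] F [-0.34  0.58 -0.18] T [-0.003  0.038  0.002] op 1.004
handle [(array([250. , 189.7]), 0.69), (array([ 3.3, 26.1]), 0.57), (array([304.1, 167. ]), 0.32)]
nose []
carrier [(array([60.3, 62.1]), 0.96), (array([106.6, 271.2]), 0.88), (array([212.3, 164.2]), 0.87)]
sill [(array([304.6, 167. ]), 0.78)]
bay [(array([306.7, 167.1]), 0.97)]
stop [(array([453.4, 180.7]), 0.83)]
proj handle [248.97433907 190.93962897]
handle [0.54894381 0.01159248 0.088     ]
bay [0.61178958 0.00068827 0.        ]
sill [0.60674295 0.00567232 0.016     ]
```

View pics/w2.png

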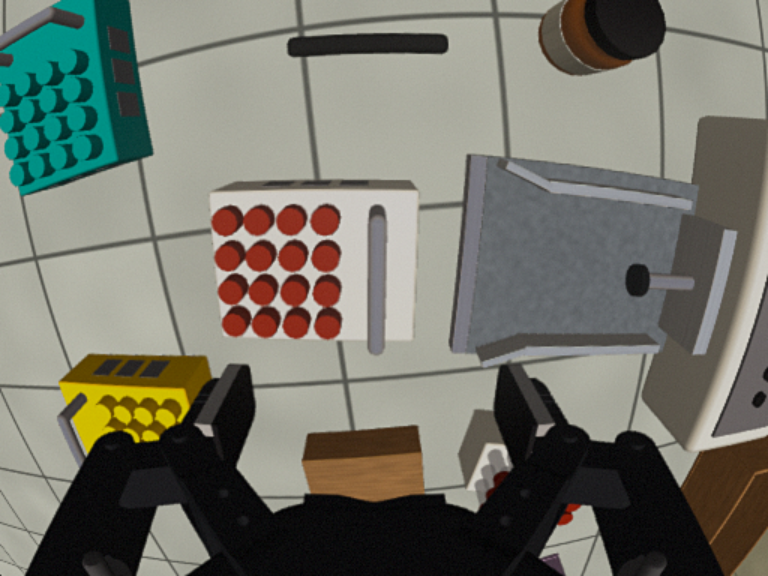

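```bash
python3 - <<'E'
from h import *
im=vision.camera('wrist')
save(cv2.resize(im[95:245,240:500],None,fx=3,fy=3,interpolation=cv2.INTER_CUBIC),'w2c')
E
```

```text
(no output)
```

View pics/w2c.png

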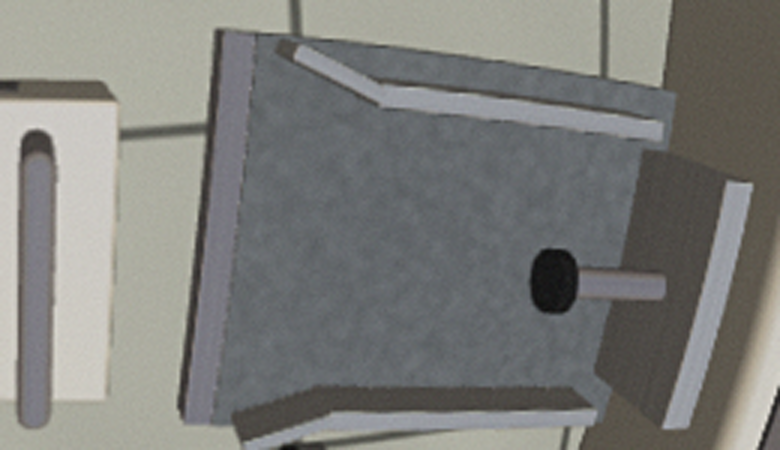

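```bash
python3 - <<'E'
from h import *
P=vision.camera_params('wrist')
W=lambda p,z: onz('wrist',np.array(p)/3-.333+np.array([240,95]),z,P)
a,b=W((222,30),.016)[:2],W((186,422),.016)[:2]
v=a-b; s=(a+b)/2; print('sill',a,b,np.linalg.norm(v),s,np.arctan2(-v[0],v[1]))
for p,z in [((383,107),.04),((662,138),.04),((316,386),.016),((590,385),.016),((332,410),.04),((597,410),.04)]:
    w=W(p,z); print('cheek',w2bay(w).round(4))
for p in [(532,282),(548,282)]: print('buf',w2bay(W(p,.044)))
for p in [(556,248),(556,313)]: print('bufy',w2bay(W(p,.044)))
for p,z in [((37,133),.088),((34,425),.088),((118,103),.055),((108,399),.055)]: print('car',W(p,z).round(4),w2bay(W(p,z)).round(4))
print(inc([.5485,.011,.098],-.097))
E
```

```text
sill [0.61968039 0.07275728] [ 0.60078424 -0.07458108] 0.14854513694361773 [ 0.61023232 -0.0009119 ] -0.12755372267055545
cheek [0.0556 0.0552]
cheek [0.1788 0.0555]
cheek [ 0.0548 -0.0577]
cheek [ 0.1889 -0.0585]
cheek [ 0.0534 -0.0559]
cheek [ 0.1767 -0.0584]
buf [ 0.12479499 -0.00255134]
buf [ 0.1321892  -0.00232859]
bufy [0.13269858 0.01085048]
bufy [ 0.13920573 -0.01447539]
car [0.5541 0.0548 0.088 ] [-0.0589  0.0485]
car [ 0.5453 -0.0303  0.088 ] [-0.0567 -0.0371]
car [0.5787 0.056  0.055 ] [-0.0347  0.0527]
car [ 0.5691 -0.041   0.055 ] [-0.0317 -0.0447]
(array([ 0.1 , 10.25, -0.03]), array([0.    , 0.0017, 0.0002]))
```

Emit:
{"api": "apply_moves", "payload": {
  "increments": [
    {"x": 0.1, "y": 4, "z": 0, "ax": 0, "ay": 0, "az": 0, "grip": 0},
    {"x": 0.1, "y": 8, "z": 0, "ax": 0, "ay": 0, "az": 0, "grip": 0},
    {"x": 0.1, "y": 10.2, "z": 0, "ax": 0, "ay": 0, "az": 0, "grip": 0},
    {"x": 0.1, "y": 10.2, "z": 0, "ax": 0, "ay": 0, "az": 0, "grip": 0},
    {"x": 0.1, "y": 10.2, "z": 0, "ax": 0, "ay": 0, "az": 0, "grip": 0}
  ]
}}

```text
time_s: 4.42
eef_pos: [0.5494, 0.0112, 0.0996]
eef_rot: [-0.706, 0.706, -0.033, 0.034]
wrist_force: [0.3, -0.1, -0.1]
opening: 1.003
```

```bash
sed -i 's/^BAY=.*/BAY=np.array([.608,-.0018]); BY=-.128/' h.py; python3 - <<'E'
from h import *
st()
save(cv2.resize(vision.camera('wrist'),(768,576)),'w3')
E
```

```text
t 4.42 p [0.5494 0.0112 0.0996] tcp bay [-0.0598  0.0054] x [ 0.995 -0.095  0.002] y [ 0.002 -0.    -1.   ] F [ 0.31 -0.07 -0.08] T [ 0.03  -0.031  0.012] op 1.003
```

View pics/w3.png

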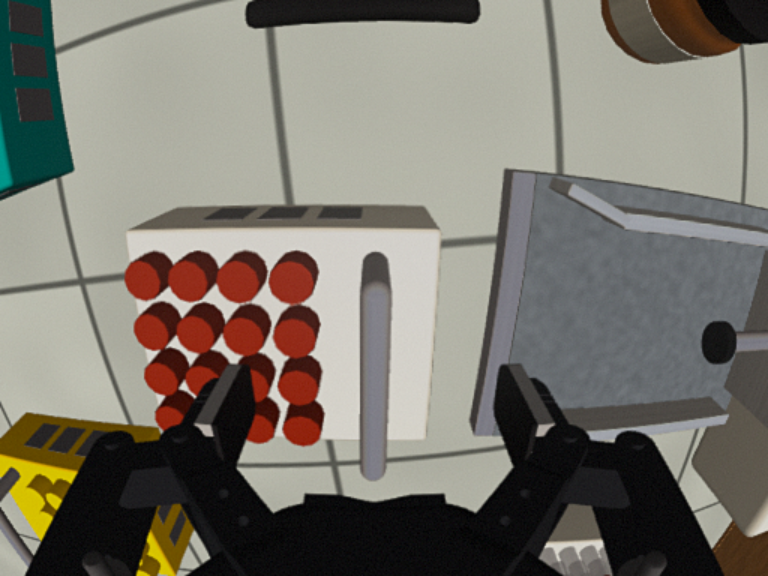

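The bar at (375,380) lies midway between the fingers, at about (235,410) and (520,410). Closing.

Emit:
{"api": "apply_moves", "payload": {
  "increments": [
    {"x": 0, "y": 0, "z": 0, "ax": 0, "ay": 0, "az": 0, "grip": 0.5},
    {"x": 0, "y": 0, "z": 0, "ax": 0, "ay": 0, "az": 0, "grip": 0.7},
    {"x": 0, "y": 0, "z": 0, "ax": 0, "ay": 0, "az": 0, "grip": 0.8},
    {"x": 0, "y": 0, "z": 0, "ax": 0, "ay": 0, "az": 0, "grip": 1},
    {"x": 0, "y": 0, "z": 0, "ax": 0, "ay": 0, "az": 0, "grip": 1},
    {"x": 0, "y": 0, "z": 0, "ax": 0, "ay": 0, "az": 0, "grip": 1},
    {"x": 0, "y": 0, "z": 0, "ax": 0, "ay": 0, "az": 0, "grip": 1},
    {"x": 0, "y": 0, "z": 0, "ax": 0, "ay": 0, "az": 0, "grip": 1}
  ]
}}

```text
time_s: 5.48
eef_pos: [0.5495, 0.0112, 0.1001]
eef_rot: [-0.706, 0.706, -0.033, 0.034]
wrist_force: [-4.4, -0.1, 4.8]
opening: 0.091
```

```bash
python3 - <<'E'
from h import *
st()
save(cv2.resize(vision.camera('wrist'),(768,576)),'w4')
E
```

```text
t 5.47 p [0.5495 0.0112 0.1001] tcp bay [-0.0597  0.0054] x [ 0.995 -0.095  0.002] y [ 0.002 -0.    -1.   ] F [-4.35 -0.1   4.79] T [ 0.07   0.533 -0.125] op 0.091
```

View pics/w4.png

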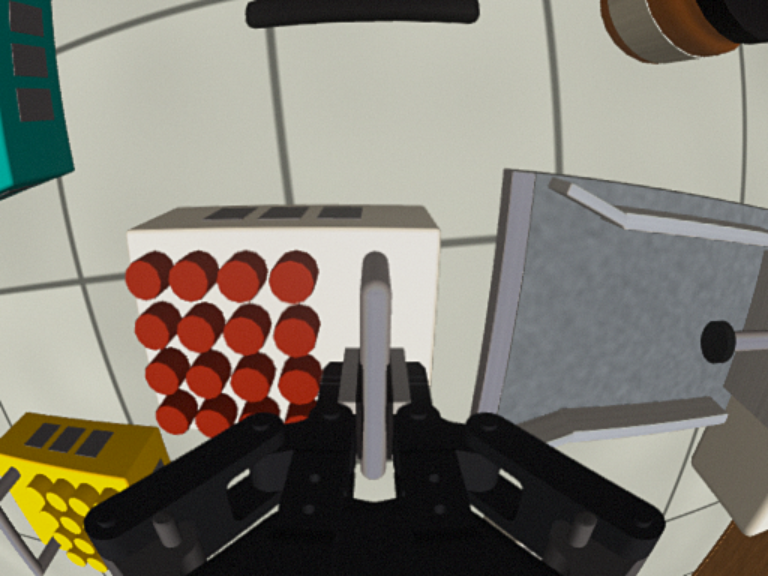

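Emit:
{"api": "apply_moves", "payload": {
  "increments": [
    {"x": -0.23, "y": -0.23, "z": 0, "ax": 0, "ay": 0, "az": -0.0225, "grip": 1},
    {"x": -0.46, "y": -0.46, "z": 0, "ax": 0, "ay": 0, "az": -0.045, "grip": 1},
    {"x": -0.7, "y": -0.68, "z": 0, "ax": 0, "ay": 0, "az": -0.0675, "grip": 1},
    {"x": -0.94, "y": -0.9, "z": 0, "ax": 0, "ay": 0, "az": -0.09, "grip": 1},
    {"x": -0.94, "y": -0.9, "z": 0, "ax": 0, "ay": 0, "az": -0.09, "grip": 1},
    {"x": -0.94, "y": -0.9, "z": 0, "ax": 0, "ay": 0, "az": -0.09, "grip": 1}
  ]
}}

```text
time_s: 6.28
eef_pos: [0.5396, 0.0122, 0.1089]
eef_rot: [-0.704, 0.707, -0.001, 0.066]
wrist_force: [0.3, -0.4, -3.2]
opening: 0.088
```

```bash
python3 - <<'E'
from h import *
st()
im=vision.camera('side');save(cv2.resize(im[150:300,180:400],None,fx=3.5,fy=3.5,interpolation=cv2.INTER_CUBIC),'s5')
E
```

```text
t 6.28 p [0.5396 0.0122 0.1089] tcp bay [-0.0696  0.0051] x [ 0.991 -0.095  0.091] y [ 0.091 -0.009 -0.996] F [ 0.29 -0.4  -3.16] T [ 0.137  0.143 -0.037] op 0.088
```

View pics/s5.png

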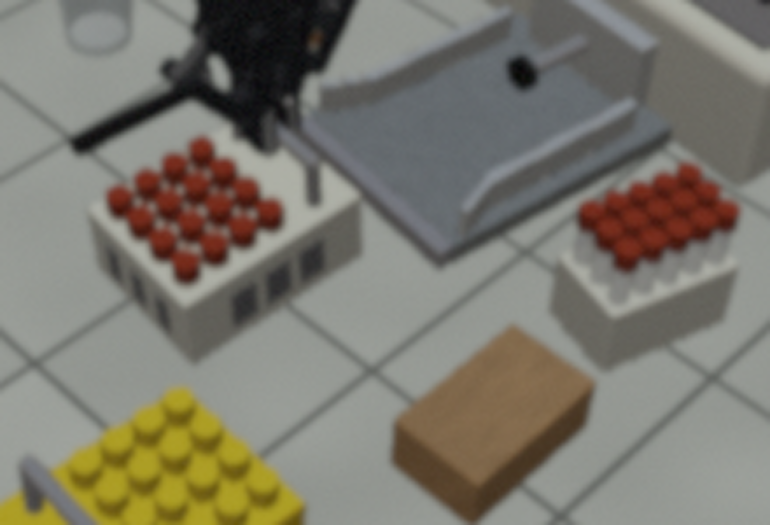

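Emit:
{"api": "apply_moves", "payload": {
  "increments": [
    {"x": -0.23, "y": -0.23, "z": 0, "ax": 0, "ay": 0, "az": -0.0225, "grip": 1},
    {"x": -0.46, "y": -0.46, "z": 0, "ax": 0, "ay": 0, "az": -0.045, "grip": 1},
    {"x": -0.7, "y": -0.68, "z": 0, "ax": 0, "ay": 0, "az": -0.0675, "grip": 1},
    {"x": -0.94, "y": -0.9, "z": 0, "ax": 0, "ay": 0, "az": -0.09, "grip": 1},
    {"x": -0.94, "y": -0.9, "z": 0, "ax": 0, "ay": 0, "az": -0.09, "grip": 1},
    {"x": -0.94, "y": -0.9, "z": 0, "ax": 0, "ay": 0, "az": -0.09, "grip": 1}
  ]
}}

```text
time_s: 7.08
eef_pos: [0.5294, 0.0131, 0.117]
eef_rot: [-0.7, 0.707, 0.03, 0.097]
wrist_force: [-0.3, 1.2, -3.1]
opening: 0.087
```

```bash
python3 - <<'E'
from h import *
st()
im=vision.camera('side');save(cv2.resize(im[150:300,180:400],None,fx=3.5,fy=3.5,interpolation=cv2.INTER_CUBIC),'s6')
p,R,o=pose()
def target(th,xn,yn,yaw,zheel=0,off=(40,100)):
    pass
m=R.as_matrix(); print('tilt',np.arctan2(m[2,0],np.hypot(m[0,0],m[1,0])),'yaw',np.arctan2(m[1,0],m[0,0]))
E
```

```text
t 7.08 p [0.5294 0.0131 0.117 ] tcp bay [-0.0799  0.0048] x [ 0.979 -0.094  0.18 ] y [ 0.179 -0.017 -0.984] F [-0.28  1.21 -3.15] T [ 0.068  0.154 -0.02 ] op 0.087
tilt 0.18056911292515757 yaw -0.09516756394522018
```

View pics/s6.png

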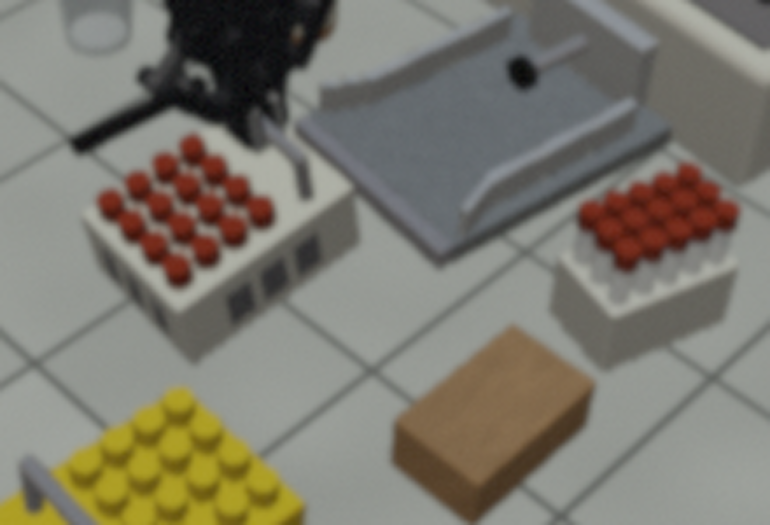

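```bash
cat >> h.py <<'E'
def tgt(th,xn,yn=0.,dyaw=0.,zheel=0.,a=.105,b=.100):
    yaw=BY+dyaw; c,s=np.cos(th),np.sin(th)
    nose=bay2w(xn,yn,0)[:2]; u=np.array([np.cos(yaw),np.sin(yaw)])
    heel=nose-.130*c*u
    p=np.r_[heel+(a*c-b*s)*u, zheel+a*s+b*c]
    X=np.array([c*u[0],c*u[1],s]); Y=np.array([s*u[0],s*u[1],-c])
    return p,Rn.from_matrix(np.c_[X,Y,np.cross(X,Y)])
def inct(*k,**kw):
    p,R,o=pose(); tp,tR=tgt(*k,**kw)
    return (R.inv().apply(tp-p)*100).round(2),(R.inv()*tR).as_rotvec().round(4)
def est(a=.105,b=.100):
    p,R,o=pose(); m=R.as_matrix(); X=m[:,0]; Zc=-m[:,1]
    nose=p+X*(.130-a)-Zc*b; heel=p-X*a-Zc*b
    print('nose',w2bay(nose).round(4),nose[2].round(4),'heel',w2bay(heel).round(4),heel[2].round(4),'dyaw',round(np.arctan2(m[1,0],m[0,0])-BY,4),'tilt',round(np.arcsin(m[2,0]),4))
E
python3 - <<'E'
from h import *
est()
for x in (-.015,0,.018): print(x,inct(.18,x))
E
```

```text
nose [-0.0373  0.0062] 0.023 heel [-0.1651  0.002 ] -0.0003 dyaw 0.0328 tilt 0.1806
-0.015 (array([ 2.18,  0.37, -0.55]), array([-0.0058,  0.0323,  0.0006]))
0 (array([ 3.66,  0.64, -0.6 ]), array([-0.0058,  0.0323,  0.0006]))
0.018 (array([ 5.43,  0.96, -0.66]), array([-0.0058,  0.0323,  0.0006]))
```

Emit:
{"api": "apply_moves", "payload": {
  "increments": [
    {"x": 0.5, "y": 0.08, "z": -0.1, "ax": 0, "ay": 0.005, "az": 0, "grip": 1},
    {"x": 1.1, "y": 0.18, "z": -0.25, "ax": 0, "ay": 0.01, "az": 0, "grip": 1},
    {"x": 1.7, "y": 0.29, "z": -0.4, "ax": -0.003, "ay": 0.02, "az": 0, "grip": 1},
    {"x": 2.3, "y": 0.39, "z": -0.55, "ax": -0.005, "ay": 0.03, "az": 0, "grip": 1},
    {"x": 2.9, "y": 0.5, "z": -0.58, "ax": -0.006, "ay": 0.032, "az": 0, "grip": 1},
    {"x": 3.5, "y": 0.61, "z": -0.6, "ax": -0.006, "ay": 0.032, "az": 0, "grip": 1},
    {"x": 4.1, "y": 0.72, "z": -0.62, "ax": -0.006, "ay": 0.032, "az": 0, "grip": 1},
    {"x": 4.7, "y": 0.83, "z": -0.64, "ax": -0.006, "ay": 0.032, "az": 0, "grip": 1},
    {"x": 5.2, "y": 0.92, "z": -0.65, "ax": -0.006, "ay": 0.032, "az": 0, "grip": 1},
    {"x": 5.4, "y": 0.96, "z": -0.66, "ax": -0.006, "ay": 0.032, "az": 0, "grip": 1},
    {"x": 5.4, "y": 0.96, "z": -0.66, "ax": -0.006, "ay": 0.032, "az": 0, "grip": 1}
  ]
}}

```text
time_s: 8.5
eef_pos: [0.5838, 0.0013, 0.1173]
eef_rot: [-0.699, 0.707, 0.019, 0.109]
wrist_force: [-0.2, -1.1, -3.9]
opening: 0.087
```

```bash
python3 - <<'E'
from h import *
st();est()
im=vision.camera('side');save(cv2.resize(im[150:300,180:400],None,fx=3.5,fy=3.5,interpolation=cv2.INTER_CUBIC),'s7')
im=vision.camera('top');save(cv2.resize(im[85:255,205:335],None,fx=3.5,fy=3.5,interpolation=cv2.INTER_CUBIC),'t7')
E
```

```text
t 8.50 p [0.5838 0.0013 0.1173] tcp bay [-0.0244 -0.    ] x [ 0.976 -0.125  0.18 ] y [ 0.179 -0.023 -0.984] F [-0.18 -1.06 -3.9 ] T [ 0.045  0.211 -0.011] op 0.087
nose [ 0.0182 -0.    ] 0.0235 heel [-1.097e-01 -1.000e-04] 0.0 dyaw 0.0002 tilt 0.1812
```

View pics/s7.png

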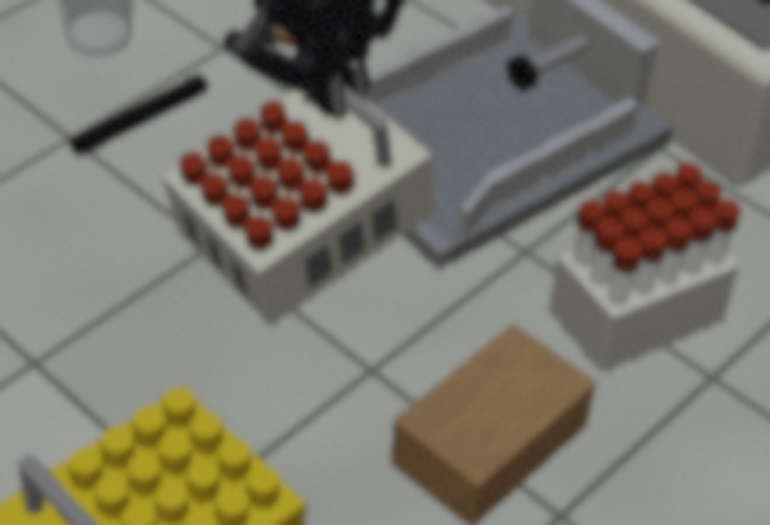

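View pics/t7.png

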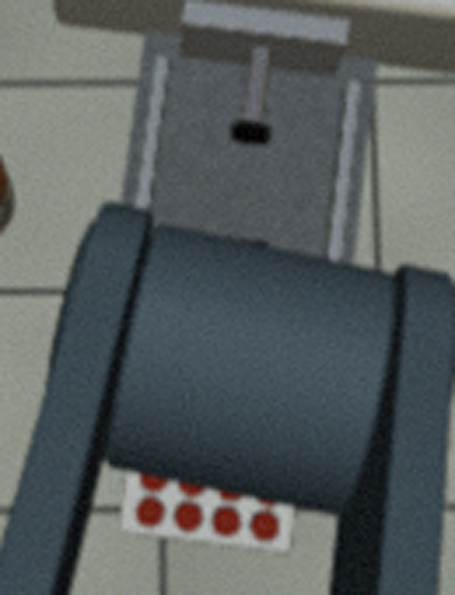

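Step 1 pose holds: nose about 18 mm past the edge and 23 mm high, heel down. Now I'll set the nose down.

```bash
python3 - <<'E'
from h import *
for th in (.15,.13,.123): print(th,inct(th,-.1097+.13*np.cos(th)))
E
```

```text
0.15 (array([0.32, 0.34, 0.  ]), array([0.0003, 0.0002, 0.0312]))
0.13 (array([0.51, 0.56, 0.  ]), array([0.0003, 0.0002, 0.0512]))
0.123 (array([0.57, 0.64, 0.  ]), array([0.0003, 0.0002, 0.0582]))
```

Emit:
{"api": "apply_moves", "payload": {
  "increments": [
    {"x": 0.16, "y": 0.17, "z": 0, "ax": 0, "ay": 0, "az": 0.016, "grip": 1},
    {"x": 0.32, "y": 0.34, "z": 0, "ax": 0, "ay": 0, "az": 0.031, "grip": 1},
    {"x": 0.42, "y": 0.45, "z": 0, "ax": 0, "ay": 0, "az": 0.041, "grip": 1},
    {"x": 0.51, "y": 0.56, "z": 0, "ax": 0, "ay": 0, "az": 0.051, "grip": 1},
    {"x": 0.57, "y": 0.63, "z": 0, "ax": 0, "ay": 0, "az": 0.058, "grip": 1},
    {"x": 0.57, "y": 0.63, "z": 0, "ax": 0, "ay": 0, "az": 0.058, "grip": 1},
    {"x": 0.57, "y": 0.63, "z": 0, "ax": 0, "ay": 0, "az": 0.058, "grip": 1}
  ]
}}

```text
time_s: 9.48
eef_pos: [0.5916, 0.0003, 0.1146]
eef_rot: [-0.701, 0.707, -0.001, 0.089]
wrist_force: [-7.2, 1.8, 11.1]
opening: 0.088
```

```bash
python3 - <<'E'
from h import *
st();est()
for d in (.105,.095,.085,.075,.065,.06):
    th=np.arcsin(.016/d); xn=(.13-d)*np.cos(th)
    print(d,round(th,3),round(xn,4),inct(th+.003,xn))
E
```

```text
t 9.47 p [5.916e-01 3.000e-04 1.146e-01] tcp bay [-0.0165  0.    ] x [ 0.984 -0.126  0.125] y [ 0.124 -0.016 -0.992] F [-7.19  1.8  11.06] T [0.144 0.964 0.01 ] op 0.088
nose [0.0209 0.    ] 0.0186 heel [-1.081e-01 -1.000e-04] 0.0023 dyaw 0.0006 tilt 0.1258
0.105 0.153 0.0247 (array([ 0.1 , -0.03, -0.  ]), array([ 0.0005,  0.0006, -0.0302]))
0.095 0.169 0.0345 (array([ 0.94, -0.07, -0.  ]), array([ 0.0005,  0.0006, -0.0464]))
0.085 0.189 0.0442 (array([ 1.73, -0.14, -0.  ]), array([ 0.0005,  0.0006, -0.0666]))
0.075 0.215 0.0537 (array([ 2.47, -0.26, -0.01]), array([ 0.0004,  0.0006, -0.0922]))
0.065 0.249 0.063 (array([ 3.12, -0.45, -0.01]), array([ 0.0004,  0.0006, -0.1259]))
0.06 0.27 0.0675 (array([ 3.39, -0.57, -0.01]), array([ 0.0004,  0.0006, -0.1472]))
```

I pressed lightly (about 11 N). The underside bears on the sill's front edge, so the contact tilt there is 0.146 rather than 0.123. I'll relieve it and continue along the contact path.

Emit:
{"api": "apply_moves", "payload": {
  "increments": [
    {"x": 0.0, "y": -0.03, "z": 0, "ax": 0, "ay": 0, "az": -0.026, "grip": 1},
    {"x": 0.1, "y": -0.04, "z": 0, "ax": 0, "ay": 0, "az": -0.032, "grip": 1},
    {"x": 0.3, "y": -0.05, "z": 0, "ax": 0, "ay": 0, "az": -0.036, "grip": 1},
    {"x": 0.3, "y": -0.05, "z": 0, "ax": 0, "ay": 0, "az": -0.036, "grip": 1}
  ]
}}

```text
time_s: 9.98
eef_pos: [0.5941, 0.0, 0.115]
eef_rot: [-0.7, 0.707, 0.012, 0.101]
wrist_force: [-1.5, -0.0, -3.3]
opening: 0.09
```

```bash
python3 - <<'E'
from h import *
st();est()
for d in (.1,.095,.09,.085,.08,.075,.07,.065,.06):
    th=np.arcsin(.016/d); xn=(.13-d)*np.cos(th)
    print(d,round(th,3),round(xn,4),inct(th+.003,xn))
E
```

```text
t 9.97 p [0.5941 0.     0.115 ] tcp bay [-0.014  0.   ] x [ 0.979 -0.125  0.16 ] y [ 0.158 -0.021 -0.987] F [-1.54 -0.02 -3.27] T [ 0.087  0.463 -0.035] op 0.09
nose [0.0266 0.    ] 0.0203 heel [-1.017e-01 -1.000e-04] -0.0005 dyaw 0.0005 tilt 0.1604
0.1 0.161 0.0296 (array([ 0.28, -0.04, -0.  ]), array([ 0.0004,  0.0005, -0.0033]))
0.095 0.169 0.0345 (array([ 0.69, -0.04, -0.  ]), array([ 0.0004,  0.0005, -0.0119]))
0.09 0.179 0.0394 (array([ 1.1 , -0.06, -0.  ]), array([ 0.0004,  0.0005, -0.0214]))
0.085 0.189 0.0442 (array([ 1.49, -0.09, -0.01]), array([ 0.0004,  0.0005, -0.032 ]))
0.08 0.201 0.049 (array([ 1.87, -0.13, -0.01]), array([ 0.0004,  0.0005, -0.044 ]))
0.075 0.215 0.0537 (array([ 2.23, -0.18, -0.01]), array([ 0.0004,  0.0005, -0.0576]))
0.07 0.231 0.0584 (array([ 2.57, -0.25, -0.01]), array([ 0.0004,  0.0005, -0.0732]))
0.065 0.249 0.063 (array([ 2.88, -0.35, -0.01]), array([ 0.0004,  0.0005, -0.0913]))
0.06 0.27 0.0675 (array([ 3.16, -0.46, -0.01]), array([ 0.0003,  0.0005, -0.1126]))
```

Emit:
{"api": "apply_moves", "payload": {
  "increments": [
    {"x": 0.4, "y": -0.04, "z": 0, "ax": 0, "ay": 0, "az": -0.006, "grip": 1},
    {"x": 0.75, "y": -0.05, "z": 0, "ax": 0, "ay": 0, "az": -0.013, "grip": 1},
    {"x": 1.1, "y": -0.06, "z": 0, "ax": 0, "ay": 0, "az": -0.021, "grip": 1},
    {"x": 1.49, "y": -0.09, "z": 0, "ax": 0, "ay": 0, "az": -0.032, "grip": 1},
    {"x": 1.87, "y": -0.13, "z": 0, "ax": 0, "ay": 0, "az": -0.044, "grip": 1},
    {"x": 1.87, "y": -0.13, "z": 0, "ax": 0, "ay": 0, "az": -0.044, "grip": 1}
  ]
}}

```text
time_s: 10.72
eef_pos: [0.6127, -0.0024, 0.1196]
eef_rot: [-0.697, 0.707, 0.028, 0.117]
wrist_force: [0.4, 0.0, -4.1]
opening: 0.088
```

```bash
python3 - <<'E'
from h import *
st();est()
for d in (.075,.07,.065,.06,.055):
    th=np.arcsin(.016/d); xn=(.13-d)*np.cos(th)
    print(d,round(th,3),round(xn,4),inct(th+.003,xn))
im=vision.camera('side');save(cv2.resize(im[150:300,180:400],None,fx=3.5,fy=3.5,interpolation=cv2.INTER_CUBIC),'s8')
E
```

```text
t 10.72 p [ 0.6127 -0.0024  0.1196] tcp bay [0.0047 0.    ] x [ 0.971 -0.124  0.204] y [ 0.203 -0.026 -0.979] F [ 0.37  0.04 -4.12] T [ 0.02   0.121 -0.001] op 0.088
nose [0.0496 0.    ] 0.0268 heel [-0.0776 -0.0001] 0.0002 dyaw 0.0005 tilt 0.2057
0.075 0.215 0.0537 (array([ 0.31, -0.01, -0.  ]), array([ 0.0004,  0.0005, -0.0123]))
0.07 0.231 0.0584 (array([ 0.65, -0.07, -0.  ]), array([ 0.0004,  0.0005, -0.0279]))
0.065 0.249 0.063 (array([ 0.97, -0.15, -0.  ]), array([ 0.0004,  0.0005, -0.046 ]))
0.06 0.27 0.0675 (array([ 1.25, -0.25, -0.  ]), array([ 0.0004,  0.0005, -0.0673]))
0.055 0.295 0.0718 (array([ 1.49, -0.39, -0.  ]), array([ 0.0004,  0.0005, -0.0925]))
```

View pics/s8.png

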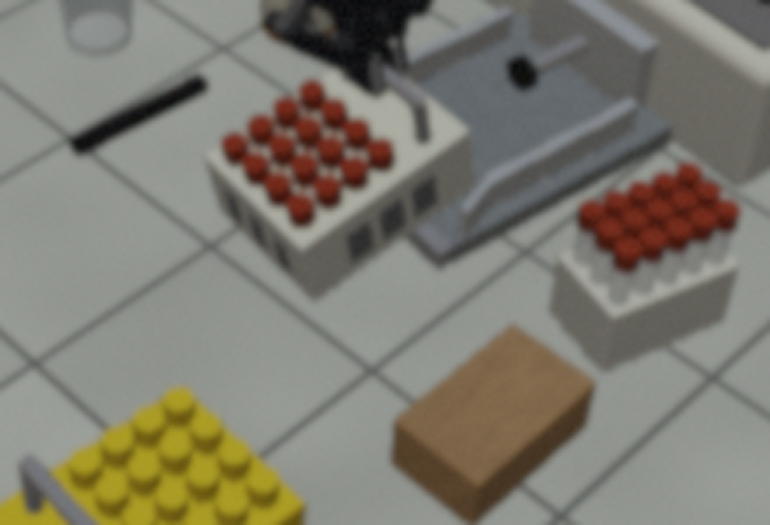

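Emit:
{"api": "apply_moves", "payload": {
  "increments": [
    {"x": 0.31, "y": -0.02, "z": 0, "ax": 0, "ay": 0, "az": -0.012, "grip": 1},
    {"x": 0.65, "y": -0.07, "z": 0, "ax": 0, "ay": 0, "az": -0.028, "grip": 1},
    {"x": 0.97, "y": -0.15, "z": 0, "ax": 0, "ay": 0, "az": -0.046, "grip": 1},
    {"x": 1.25, "y": -0.25, "z": 0, "ax": 0, "ay": 0, "az": -0.067, "grip": 1},
    {"x": 1.49, "y": -0.39, "z": 0, "ax": 0, "ay": 0, "az": -0.0925, "grip": 1},
    {"x": 1.49, "y": -0.39, "z": 0, "ax": 0, "ay": 0, "az": -0.0925, "grip": 1}
  ]
}}

```text
time_s: 11.52
eef_pos: [0.6264, -0.0041, 0.1267]
eef_rot: [-0.691, 0.705, 0.061, 0.15]
wrist_force: [-0.2, 0.6, -6.3]
opening: 0.089
```

```bash
python3 - <<'E'
from h import *
st();est()
# rotate about sill edge
d=.055
for th in (.25,.2,.15,.1,.05,.02,0):
    zh=.0165-d*np.sin(th); xn=(.13-d)*np.cos(th)
    print(th,inct(th,xn,zheel=zh))
E
```

```text
t 11.53 p [ 0.6264 -0.0041  0.1267] tcp bay [0.0185 0.0001] x [ 0.948 -0.121  0.295] y [ 0.292 -0.038 -0.956] F [-0.2   0.58 -6.27] T [0.065 0.328 0.   ] op 0.089
nose [0.0719 0.    ] 0.0385 heel [-0.0524 -0.    ] 0.0002 dyaw 0.0006 tilt 0.2991
0.25 (array([ 0.47,  0.25, -0.01]), array([0.0004, 0.0005, 0.0491]))
0.2 (array([ 0.95,  0.53, -0.01]), array([0.0004, 0.0005, 0.0991]))
0.15 (array([ 1.41,  0.84, -0.01]), array([0.0004, 0.0005, 0.1491]))
0.1 (array([ 1.86,  1.18, -0.01]), array([0.0004, 0.0005, 0.1991]))
0.05 (array([ 2.29,  1.53, -0.01]), array([0.0004, 0.0005, 0.2491]))
0.02 (array([ 2.54,  1.75, -0.01]), array([0.0004, 0.0005, 0.2791]))
0 (array([ 2.71,  1.91, -0.01]), array([0.0004, 0.0005, 0.2991]))
```

Emit:
{"api": "apply_moves", "payload": {
  "increments": [
    {"x": 0.24, "y": 0.12, "z": 0, "ax": 0, "ay": 0, "az": 0.025, "grip": 1},
    {"x": 0.47, "y": 0.25, "z": 0, "ax": 0, "ay": 0, "az": 0.049, "grip": 1},
    {"x": 0.71, "y": 0.39, "z": 0, "ax": 0, "ay": 0, "az": 0.074, "grip": 1},
    {"x": 0.95, "y": 0.53, "z": 0, "ax": 0, "ay": 0, "az": 0.099, "grip": 1},
    {"x": 1.18, "y": 0.68, "z": 0, "ax": 0, "ay": 0, "az": 0.124, "grip": 1},
    {"x": 1.41, "y": 0.84, "z": 0, "ax": 0, "ay": 0, "az": 0.149, "grip": 1},
    {"x": 1.64, "y": 1.01, "z": 0, "ax": 0, "ay": 0, "az": 0.174, "grip": 1},
    {"x": 1.86, "y": 1.18, "z": 0, "ax": 0, "ay": 0, "az": 0.199, "grip": 1},
    {"x": 2.08, "y": 1.35, "z": 0, "ax": 0, "ay": 0, "az": 0.224, "grip": 1},
    {"x": 2.29, "y": 1.53, "z": 0, "ax": 0, "ay": 0, "az": 0.249, "grip": 1},
    {"x": 2.29, "y": 1.53, "z": 0, "ax": 0, "ay": 0, "az": 0.249, "grip": 1}
  ]
}}

```text
time_s: 12.9
eef_pos: [0.6533, -0.0077, 0.119]
eef_rot: [-0.704, 0.707, -0.027, 0.063]
wrist_force: [-0.4, 0.5, -2.0]
opening: 0.089
```

```bash
python3 - <<'E'
from h import *
st();est()
d=.055
for th in (.03,.015,0):
    zh=.0163-d*np.sin(th); xn=(.13-d)*np.cos(th)
    print(th,inct(th,xn,zheel=zh))
im=vision.camera('side');save(cv2.resize(im[150:300,180:400],None,fx=3.5,fy=3.5,interpolation=cv2.INTER_CUBIC),'s9')
E
```

```text
t 12.90 p [ 0.6533 -0.0077  0.119 ] tcp bay [ 0.0457 -0.    ] x [ 0.991 -0.127  0.051] y [ 0.05  -0.007 -0.999] F [-0.38  0.5  -2.04] T [-0.117 -0.027 -0.06 ] op 0.089
nose [ 0.0757 -0.0001] 0.0204 heel [-0.0541 -0.0001] 0.0139 dyaw 0.0003 tilt 0.0506
0.03 (array([0.12, 0.13, 0.  ]), array([0.0005, 0.0003, 0.0206]))
0.015 (array([0.27, 0.21, 0.  ]), array([0.0005, 0.0003, 0.0356]))
0 (array([0.42, 0.29, 0.  ]), array([0.0006, 0.0003, 0.0506]))
```

View pics/s9.png

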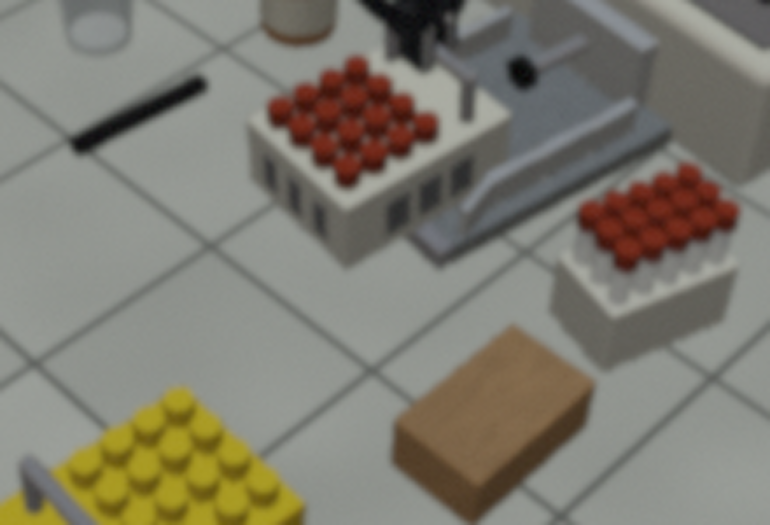

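Emit:
{"api": "apply_moves", "payload": {
  "increments": [
    {"x": 0.12, "y": 0.12, "z": 0, "ax": 0, "ay": 0, "az": 0.02, "grip": 1},
    {"x": 0.27, "y": 0.2, "z": 0, "ax": 0, "ay": 0, "az": 0.036, "grip": 1},
    {"x": 0.4, "y": 0.27, "z": 0, "ax": 0, "ay": 0, "az": 0.05, "grip": 1},
    {"x": 0.4, "y": 0.27, "z": 0, "ax": 0, "ay": 0, "az": 0.05, "grip": 1}
  ]
}}

```text
time_s: 13.45
eef_pos: [0.6579, -0.0083, 0.1169]
eef_rot: [-0.705, 0.706, -0.044, 0.046]
wrist_force: [1.5, -0.7, 0.7]
opening: 0.085
```

```bash
python3 - <<'E'
from h import *
st();est()
im=vision.camera('wrist');save(cv2.resize(im,(768,576)),'w10')
for x in (.085,.095,.105,.110): print(x,inct(0,x,zheel=.0162))
E
```

```text
t 13.45 p [ 0.6579 -0.0083  0.1169] tcp bay [ 0.0504 -0.0001] x [ 0.992 -0.127  0.002] y [ 0.002 -0.001 -1.   ] F [ 1.55 -0.69  0.73] T [-0.152 -0.259 -0.067] op 0.085
nose [ 0.0756 -0.0002] 0.0169 heel [-0.0544 -0.0002] 0.0167 dyaw 0.0004 tilt 0.0019
0.085 (array([0.97, 0.08, 0.01]), array([0.0007, 0.0003, 0.0023]))
0.095 (array([1.97, 0.08, 0.01]), array([0.0007, 0.0003, 0.0023]))
0.105 (array([2.97, 0.08, 0.01]), array([0.0007, 0.0003, 0.0023]))
0.11 (array([3.47, 0.08, 0.01]), array([0.0007, 0.0003, 0.0023]))
```

View pics/w10.png

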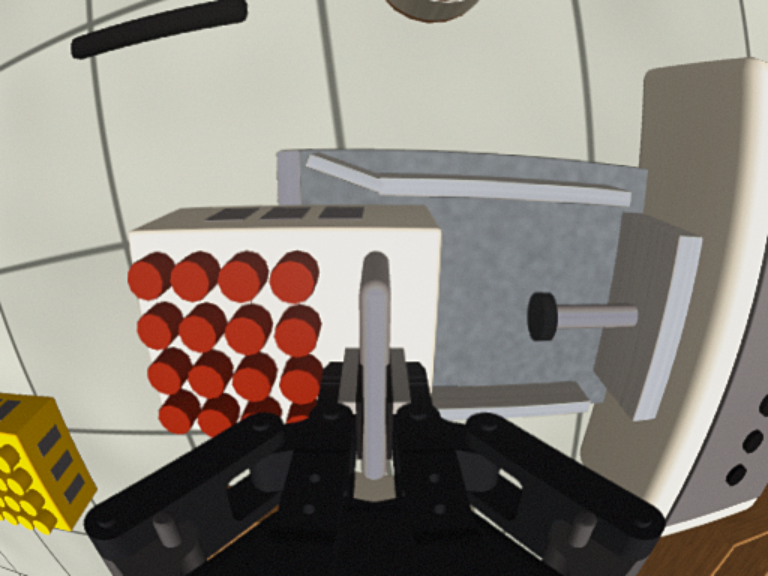

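```bash
python3 - <<'E'
from h import *
P=vision.camera_params('wrist')
W=lambda p,z: w2bay(onz('wrist',np.array(p)/1.5,z,P)).round(4)
print('buf face',W((529,316),.044), W((535,316),.044),'y',W((543,293),.044),W((543,340),.044))
print('nose top L',W((440,229),.071),'heel L',W((130,231),.071))
print('bar',W((375,258),.104),W((373,475),.104))
print('cheek',W((380,192),.04),W((630,205),.04))
E
```

```text
buf face [ 0.1262 -0.0007] [ 0.1294 -0.0007] y [0.1319 0.0113] [ 0.1358 -0.0141]
nose top L [0.0755 0.0477] heel L [-0.0508  0.049 ]
bar [0.0509 0.0459] [ 0.0501 -0.0428]
cheek [0.0533 0.0573] [0.1771 0.0556]
```

Emit:
{"api": "apply_moves", "payload": {
  "increments": [
    {"x": 0.4, "y": 0.04, "z": 0, "ax": 0, "ay": 0, "az": 0, "grip": 1},
    {"x": 0.8, "y": 0.04, "z": 0, "ax": 0, "ay": 0, "az": 0, "grip": 1},
    {"x": 1.2, "y": 0.04, "z": 0, "ax": 0, "ay": 0, "az": 0, "grip": 1},
    {"x": 1.6, "y": 0.04, "z": 0, "ax": 0, "ay": 0, "az": 0, "grip": 1},
    {"x": 2.0, "y": 0.04, "z": 0, "ax": 0, "ay": 0, "az": 0, "grip": 1},
    {"x": 2.4, "y": 0.04, "z": 0, "ax": 0, "ay": 0, "az": 0, "grip": 1},
    {"x": 2.8, "y": 0.04, "z": 0, "ax": 0, "ay": 0, "az": 0, "grip": 1},
    {"x": 2.8, "y": 0.04, "z": 0, "ax": 0, "ay": 0, "az": 0, "grip": 1}
  ]
}}

```text
time_s: 14.5
eef_pos: [0.6863, -0.012, 0.1164]
eef_rot: [-0.705, 0.706, -0.044, 0.046]
wrist_force: [0.1, -0.1, -4.4]
opening: 0.089
```

```bash
python3 - <<'E'
from h import *
st();est()
im=vision.camera('wrist');save(cv2.resize(im,(768,576)),'w11')
E
```

```text
t 14.50 p [ 0.6863 -0.012   0.1164] tcp bay [ 0.0789 -0.0001] x [ 0.992 -0.127  0.003] y [ 0.003 -0.001 -1.   ] F [ 0.07 -0.08 -4.37] T [-0.006 -0.069 -0.009] op 0.089
nose [ 0.1043 -0.0002] 0.0165 heel [-0.0257 -0.0002] 0.016 dyaw 0.0003 tilt 0.0034
```

View pics/w11.png

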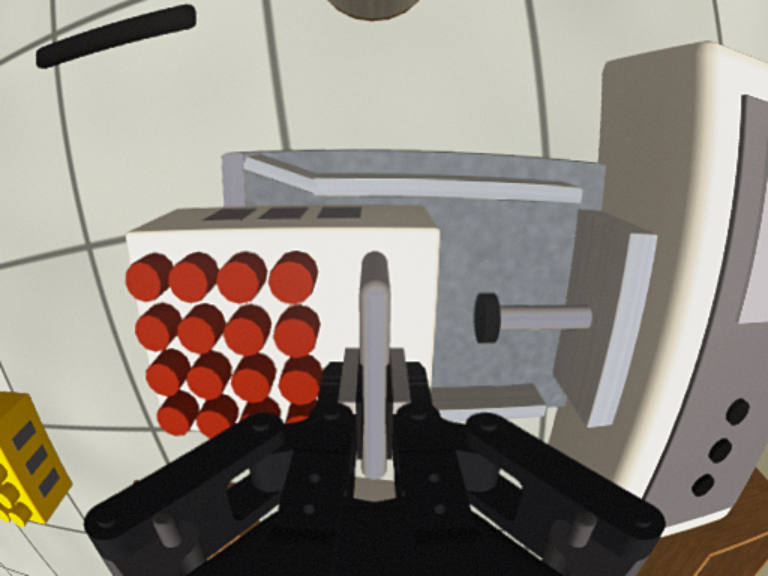

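The gap to the buffer is about 20–25 mm and the carrier is in line. I'll release the handle and rise.

Emit:
{"api": "apply_moves", "payload": {
  "increments": [
    {"x": 0, "y": 0.03, "z": 0, "ax": 0, "ay": 0, "az": 0, "grip": 0.8},
    {"x": 0, "y": 0, "z": 0, "ax": 0, "ay": 0, "az": 0, "grip": 0.5},
    {"x": 0, "y": 0, "z": 0, "ax": 0, "ay": 0, "az": 0, "grip": 0},
    {"x": 0, "y": 0, "z": 0, "ax": 0, "ay": 0, "az": 0, "grip": 0},
    {"x": 0, "y": 0, "z": 0, "ax": 0, "ay": 0, "az": 0, "grip": 0},
    {"x": 0, "y": -2, "z": 0, "ax": 0, "ay": 0, "az": 0, "grip": 0},
    {"x": 0, "y": -5, "z": 0, "ax": 0, "ay": 0, "az": 0, "grip": 0},
    {"x": 0, "y": -8, "z": 0, "ax": 0, "ay": 0, "az": 0, "grip": 0},
    {"x": 0, "y": -8, "z": 0, "ax": 0, "ay": 0, "az": 0, "grip": 0}
  ]
}}

```text
time_s: 15.68
eef_pos: [0.6882, -0.0123, 0.2017]
eef_rot: [-0.705, 0.706, -0.041, 0.049]
wrist_force: [1.3, -0.3, -0.0]
opening: 1.003
```

```bash
python3 - <<'E'
from h import *
st()
im=vision.camera('wrist');P=vision.camera_params('wrist');save(cv2.resize(im,(768,576)),'w12')
# heel wall target: approach pose, tool x along bay y (two choices), behind heel by 60mm
tp=bay2w(-.090,0,.15)
for y in (BY+np.pi/2,BY-np.pi/2): print(inc(tp,y))
print(ctrl.get_obs()['q'])
E
```

```text
t 15.68 p [ 0.6882 -0.0123  0.2017] tcp bay [ 0.0809 -0.0001] x [ 0.992 -0.127  0.011] y [ 0.011 -0.003 -1.   ] F [ 1.26 -0.27 -0.03] T [ 0.01  -0.045  0.002] op 1.003
(array([-17.01,   4.78,   0.02]), array([ 0.0069, -1.5705,  0.0053]))
(array([-17.01,   4.78,   0.02]), array([-0.0053,  1.5711,  0.0069]))
[-1.89650112e-01  4.68556905e-01  1.35474003e+00 -5.54184070e-04
  1.31044114e+00 -6.18099706e-02]
```

View pics/w12.png

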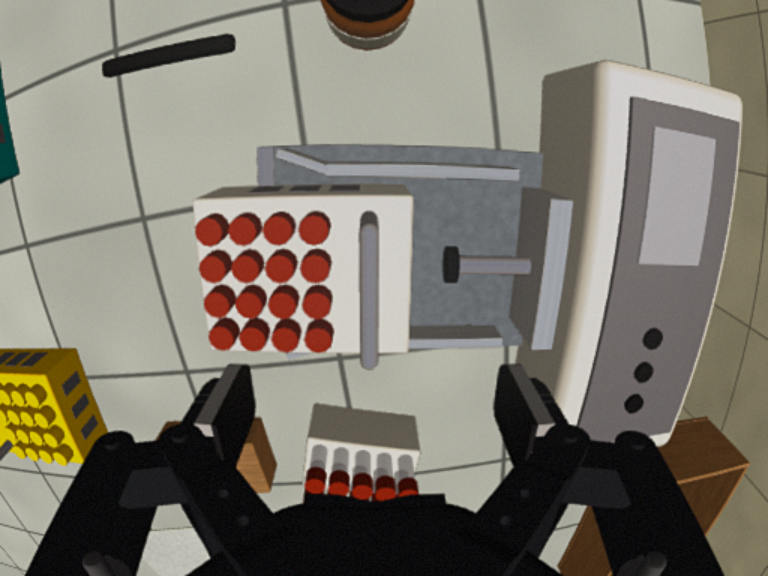

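Emit:
{"api": "apply_moves", "payload": {
  "increments": [
    {"x": -5, "y": 0, "z": 0, "ax": 0, "ay": -0.17, "az": 0, "grip": 0.5},
    {"x": -9, "y": 0, "z": 0, "ax": 0, "ay": -0.34, "az": 0, "grip": 0.5},
    {"x": -13, "y": 1, "z": 0, "ax": 0, "ay": -0.51, "az": 0, "grip": 0.5},
    {"x": -17, "y": 2, "z": 0, "ax": 0, "ay": -0.68, "az": 0, "grip": 0.5},
    {"x": -17, "y": 3, "z": 0, "ax": 0, "ay": -0.85, "az": 0, "grip": 0.5},
    {"x": -17, "y": 4, "z": 0, "ax": 0, "ay": -1.02, "az": 0, "grip": 0.5},
    {"x": -17, "y": 4.8, "z": 0, "ax": 0, "ay": -1.19, "az": 0, "grip": 0.5},
    {"x": -17, "y": 4.8, "z": 0, "ax": 0, "ay": -1.36, "az": 0, "grip": 0.5},
    {"x": -17, "y": 4.8, "z": 0, "ax": 0.007, "ay": -1.57, "az": 0.005, "grip": 0.5},
    {"x": -17, "y": 4.8, "z": 0, "ax": 0.007, "ay": -1.57, "az": 0.005, "grip": 0.5},
    {"x": -17, "y": 4.8, "z": 0, "ax": 0.007, "ay": -1.57, "az": 0.005, "grip": 0.5}
  ]
}}

```text
time_s: 17.1
eef_pos: [0.5184, 0.0095, 0.1494]
eef_rot: [0.532, -0.532, -0.466, 0.466]
wrist_force: [0.0, -0.2, -0.5]
opening: 0.502
```

```bash
python3 - <<'E'
from h import *
st()
print(inc(bay2w(-.085,-.001,.053),BY+np.pi/2))
print(inc(bay2w(-.060,-.001,.053),BY+np.pi/2))
im=vision.camera('side');save(cv2.resize(im[120:300,180:400],None,fx=3.2,fy=3.2,interpolation=cv2.INTER_CUBIC),'s13')
E
```

```text
t 17.10 p [0.5184 0.0095 0.1494] tcp bay [-0.0903 -0.0002] x [0.131 0.991 0.   ] y [-0.001  0.    -1.   ] F [ 0.03 -0.18 -0.49] T [-0.011 -0.046 -0.011] op 0.502
(array([-0.08,  9.64, -0.54]), array([-0.0008, -0.0036,  0.0003]))
(array([-0.07,  9.63, -3.04]), array([-0.0008, -0.0036,  0.0003]))
```

View pics/s13.png

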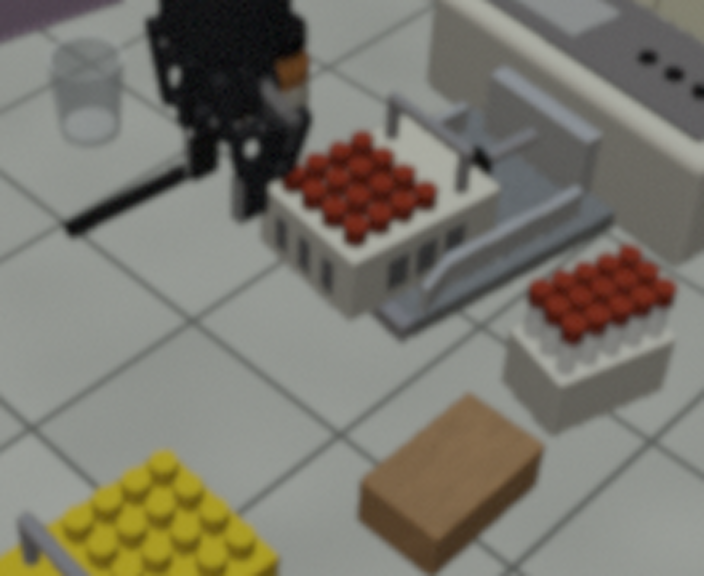

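Emit:
{"api": "apply_moves", "payload": {
  "increments": [
    {"x": -0.1, "y": 4, "z": 0, "ax": 0, "ay": 0, "az": 0, "grip": 0.5},
    {"x": -0.1, "y": 8, "z": -0.5, "ax": 0, "ay": 0, "az": 0, "grip": 0.5},
    {"x": -0.1, "y": 9.6, "z": -1.5, "ax": 0, "ay": 0, "az": 0, "grip": 0.5},
    {"x": -0.1, "y": 9.6, "z": -3, "ax": 0, "ay": 0, "az": 0, "grip": 0.5},
    {"x": -0.1, "y": 9.6, "z": -4, "ax": 0, "ay": 0, "az": 0, "grip": 0.5},
    {"x": -0.1, "y": 9.6, "z": -4, "ax": 0, "ay": 0, "az": 0, "grip": 0.5},
    {"x": -0.1, "y": 9.6, "z": -4, "ax": 0, "ay": 0, "az": 0, "grip": 0.5}
  ]
}}

```text
time_s: 18.02
eef_pos: [0.5576, 0.0034, 0.0536]
eef_rot: [0.532, -0.532, -0.466, 0.466]
wrist_force: [0.2, -0.1, -0.9]
opening: 0.503
```

```bash
python3 - <<'E'
from h import *
st()
im=vision.camera('side');save(cv2.resize(im[120:300,180:400],None,fx=3.2,fy=3.2,interpolation=cv2.INTER_CUBIC),'s14')
E
```

```text
t 18.02 p [0.5576 0.0034 0.0536] tcp bay [-0.0506 -0.0012] x [0.131 0.991 0.   ] y [-0.001  0.    -1.   ] F [ 0.18 -0.05 -0.87] T [-0.03   0.007 -0.005] op 0.503
```

View pics/s14.png

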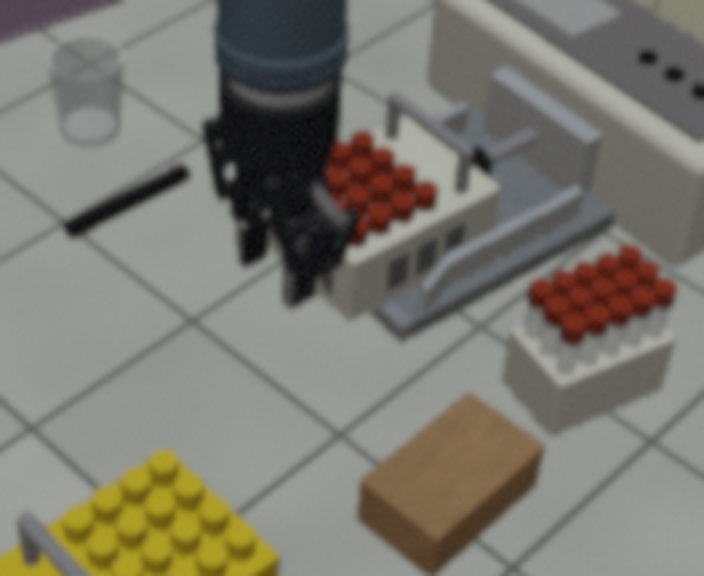

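Emit:
{"api": "apply_moves", "payload": {
  "increments": [
    {"x": 0, "y": 0, "z": -0.4, "ax": 0, "ay": 0, "az": 0, "grip": 0.5},
    {"x": 0, "y": 0, "z": -0.8, "ax": 0, "ay": 0, "az": 0, "grip": 0.5},
    {"x": 0, "y": 0, "z": -1.1, "ax": 0, "ay": 0, "az": 0, "grip": 0.5},
    {"x": 0, "y": 0, "z": -1.4, "ax": 0, "ay": 0, "az": 0, "grip": 0.5},
    {"x": 0, "y": 0, "z": -1.7, "ax": 0, "ay": 0, "az": 0, "grip": 0.5},
    {"x": 0, "y": 0, "z": -2.0, "ax": 0, "ay": 0, "az": 0, "grip": 0.5},
    {"x": 0, "y": 0, "z": -2.3, "ax": 0, "ay": 0, "az": 0, "grip": 0.5},
    {"x": 0, "y": 0, "z": -2.5, "ax": 0, "ay": 0, "az": 0, "grip": 0.5}
  ]
}}

```text
time_s: 19.08
eef_pos: [0.5824, 0.0002, 0.0534]
eef_rot: [0.532, -0.531, -0.466, 0.466]
wrist_force: [-3.1, 1.2, -0.6]
opening: 0.501
```

```bash
python3 - <<'E'
from h import *
st()
im=vision.camera('side');save(cv2.resize(im[120:300,180:400],None,fx=3.2,fy=3.2,interpolation=cv2.INTER_CUBIC),'s15')
im=vision.camera('top');save(cv2.resize(im[75:235,205:335],None,fx=3.5,fy=3.5,interpolation=cv2.INTER_CUBIC),'t15')
E
```

```text
t 19.07 p [5.824e-01 2.000e-04 5.340e-02] tcp bay [-0.0257 -0.0013] x [0.131 0.991 0.   ] y [-0.001  0.001 -1.   ] F [-3.13  1.19 -0.56] T [ 0.098  0.392 -0.017] op 0.501
```

View pics/s15.png

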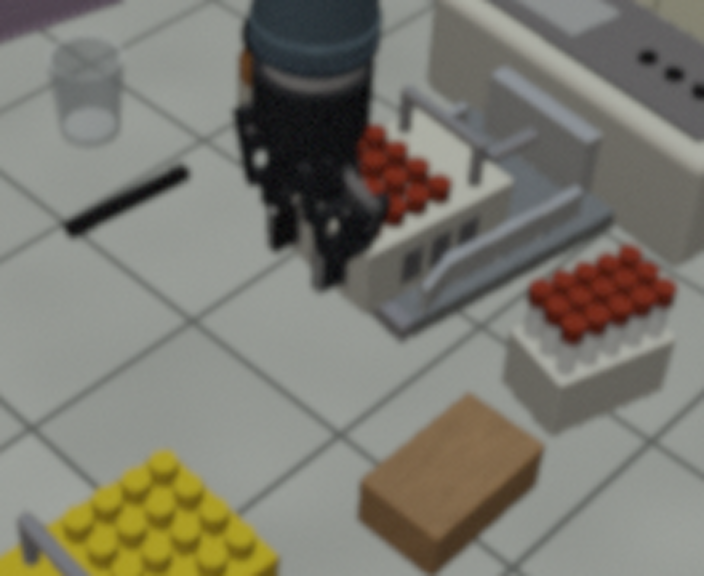

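View pics/t15.png

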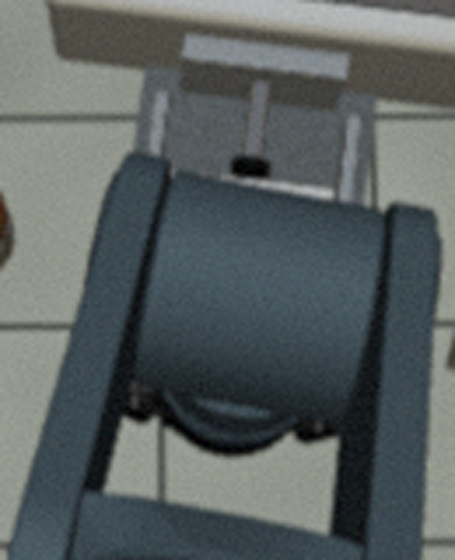

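Emit:
{"api": "apply_moves", "payload": {
  "increments": [
    {"x": 0, "y": 0, "z": -0.2, "ax": 0, "ay": 0, "az": 0, "grip": 0.5},
    {"x": 0, "y": 0, "z": -0.4, "ax": 0, "ay": 0, "az": 0, "grip": 0.5},
    {"x": 0, "y": 0, "z": -0.5, "ax": 0, "ay": 0, "az": 0, "grip": 0.5},
    {"x": 0, "y": 0, "z": -0.6, "ax": 0, "ay": 0, "az": 0, "grip": 0.5},
    {"x": 0, "y": 0, "z": -0.6, "ax": 0, "ay": 0, "az": 0, "grip": 0.5}
  ]
}}

```text
time_s: 19.8
eef_pos: [0.5888, -0.0007, 0.0536]
eef_rot: [0.532, -0.532, -0.466, 0.466]
wrist_force: [-2.1, 0.2, -0.4]
opening: 0.503
```

```bash
python3 - <<'E'
from h import *
st()
E
```

```text
t 19.80 p [ 0.5888 -0.0007  0.0536] tcp bay [-0.0192 -0.0013] x [0.131 0.991 0.   ] y [ 0.  0. -1.] F [-2.09  0.19 -0.36] T [0.04  0.309 0.012] op 0.503
```

Emit:
{"api": "apply_moves", "payload": {
  "increments": [
    {"x": 0, "y": 0, "z": -0.1, "ax": 0, "ay": 0, "az": 0, "grip": 0.5},
    {"x": 0, "y": 0, "z": -0.2, "ax": 0, "ay": 0, "az": 0, "grip": 0.5},
    {"x": 0, "y": 0, "z": -0.2, "ax": 0, "ay": 0, "az": 0, "grip": 0.5}
  ]
}}

```text
time_s: 20.18
eef_pos: [0.5909, -0.001, 0.0536]
eef_rot: [-0.532, 0.532, 0.466, -0.466]
wrist_force: [-1.9, 0.7, -1.0]
opening: 0.499
```

Emit:
{"api": "apply_moves", "payload": {
  "increments": [
    {"x": 0, "y": 0, "z": -0.1, "ax": 0, "ay": 0, "az": 0, "grip": 0.5},
    {"x": 0, "y": 0, "z": -0.15, "ax": 0, "ay": 0, "az": 0, "grip": 0.5}
  ]
}}

```text
time_s: 20.42
eef_pos: [0.5925, -0.0012, 0.0536]
eef_rot: [0.532, -0.532, -0.466, 0.466]
wrist_force: [-3.0, -0.3, 0.4]
opening: 0.501
```

Emit:
{"api": "apply_moves", "payload": {
  "increments": [
    {"x": 0, "y": 0, "z": -0.08, "ax": 0, "ay": 0, "az": 0, "grip": 0.5},
    {"x": 0, "y": 0, "z": -0.12, "ax": 0, "ay": 0, "az": 0, "grip": 0.5}
  ]
}}

```text
time_s: 20.68
eef_pos: [0.5938, -0.0014, 0.0536]
eef_rot: [-0.532, 0.532, 0.466, -0.466]
wrist_force: [-3.9, 0.4, -0.4]
opening: 0.502
```

```bash
python3 - <<'E'
from h import *
st()
im=vision.camera('top');save(cv2.resize(im[75:235,205:335],None,fx=3.5,fy=3.5,interpolation=cv2.INTER_CUBIC),'t16')
im=vision.camera('side');save(cv2.resize(im[120:260,270:400],None,fx=4,fy=4,interpolation=cv2.INTER_CUBIC),'s16')
E
```

```text
t 20.68 p [ 0.5938 -0.0014  0.0536] tcp bay [-0.0142 -0.0014] x [0.131 0.991 0.   ] y [ 0.  0. -1.] F [-3.9   0.35 -0.44] T [ 0.062  0.466 -0.008] op 0.502
```

View pics/t16.png

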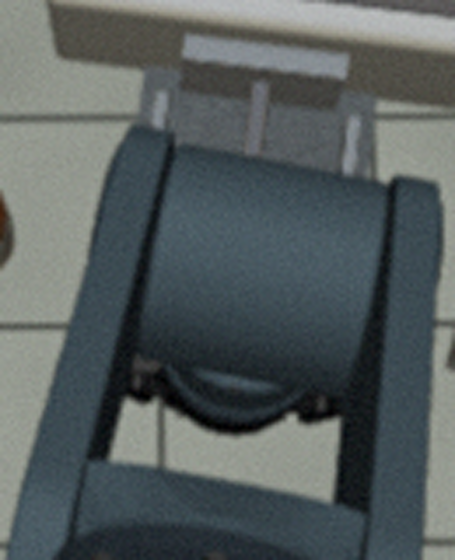

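View pics/s16.png

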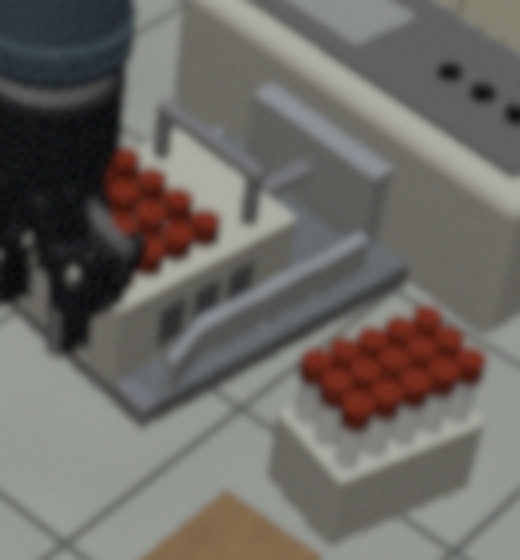

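Emit:
{"api": "apply_moves", "payload": {
  "increments": [
    {"x": 0, "y": 0, "z": -0.06, "ax": 0, "ay": 0, "az": 0, "grip": 0.5},
    {"x": 0, "y": 0, "z": -0.1, "ax": 0, "ay": 0, "az": 0, "grip": 0.5}
  ]
}}

```text
time_s: 21.02
eef_pos: [0.5948, -0.0015, 0.0536]
eef_rot: [-0.532, 0.532, 0.466, -0.466]
wrist_force: [-3.3, 0.4, -0.2]
opening: 0.502
```

```bash
python3 - <<'E'
from h import *
st()
E
```

```text
t 21.02 p [ 0.5948 -0.0015  0.0536] tcp bay [-0.0131 -0.0014] x [0.131 0.991 0.   ] y [ 0.001  0.    -1.   ] F [-3.25  0.4  -0.24] T [0.055 0.424 0.021] op 0.502
```

Emit:
{"api": "apply_moves", "payload": {
  "increments": [
    {"x": 0, "y": 0, "z": -0.06, "ax": 0, "ay": 0, "az": 0, "grip": 0.5},
    {"x": 0, "y": 0, "z": -0.1, "ax": 0, "ay": 0, "az": 0, "grip": 0.5}
  ]
}}

```text
time_s: 21.28
eef_pos: [0.595, -0.0015, 0.0535]
eef_rot: [0.532, -0.531, -0.466, 0.466]
wrist_force: [-7.5, 0.8, 1.8]
opening: 0.499
```

Emit:
{"api": "apply_moves", "payload": {
  "increments": [
    {"x": 0, "y": 0, "z": -0.06, "ax": 0, "ay": 0, "az": 0, "grip": 0.5},
    {"x": 0, "y": 0, "z": -0.1, "ax": 0, "ay": 0, "az": 0, "grip": 0.5}
  ]
}}

```text
time_s: 21.52
eef_pos: [0.595, -0.0014, 0.0532]
eef_rot: [0.533, -0.531, -0.465, 0.467]
wrist_force: [-7.4, 1.5, 1.9]
opening: 0.496
```

Emit:
{"api": "apply_moves", "payload": {
  "increments": [
    {"x": 0, "y": 0, "z": -0.12, "ax": 0, "ay": 0, "az": 0, "grip": 0.5},
    {"x": 0, "y": 0, "z": -0.14, "ax": 0, "ay": 0, "az": 0, "grip": 0.5},
    {"x": 0, "y": 0, "z": -0.14, "ax": 0, "ay": 0, "az": 0, "grip": 0.5}
  ]
}}

```text
time_s: 21.9
eef_pos: [0.5949, -0.0013, 0.0528]
eef_rot: [0.534, -0.53, -0.465, 0.468]
wrist_force: [-8.6, 1.2, 3.2]
opening: 0.5
```

```bash
python3 - <<'E'
from h import *
st()
E
```

```text
t 21.90 p [ 0.5949 -0.0013  0.0528] tcp bay [-0.013  -0.0011] x [0.131 0.991 0.001] y [-0.007  0.001 -1.   ] F [-8.56  1.17  3.24] T [ 0.103  1.007 -0.045] op 0.5
```

```bash
python3 - <<'E'
from h import *
print(inc(bay2w(-.013,-.0013,.0536),BY+np.pi/2))
E
```

```text
(array([-0.02, -0.08, -0.  ]), array([-0.0075, -0.0032,  0.0005]))
```

Emit:
{"api": "apply_moves", "payload": {
  "increments": [
    {"x": 0, "y": -0.05, "z": -0.14, "ax": -0.007, "ay": 0, "az": 0, "grip": 0.5},
    {"x": 0, "y": -0.05, "z": -0.16, "ax": -0.007, "ay": 0, "az": 0, "grip": 0.5},
    {"x": 0, "y": -0.05, "z": -0.18, "ax": -0.007, "ay": 0, "az": 0, "grip": 0.5}
  ]
}}

```text
time_s: 22.28
eef_pos: [0.595, -0.0013, 0.0528]
eef_rot: [0.533, -0.53, -0.465, 0.467]
wrist_force: [-9.0, 0.7, 3.3]
opening: 0.5
```

```bash
python3 - <<'E'
from h import *
st()
E
```

```text
t 22.27 p [ 0.595  -0.0013  0.0528] tcp bay [-0.013  -0.0011] x [0.131 0.991 0.   ] y [-0.004  0.001 -1.   ] F [-9.05  0.72  3.29] T [ 0.023  1.202 -0.055] op 0.5
```

Emit:
{"api": "apply_moves", "payload": {
  "increments": [
    {"x": 0, "y": -0.06, "z": -0.2, "ax": -0.005, "ay": 0, "az": 0, "grip": 0.5},
    {"x": 0, "y": -0.06, "z": -0.23, "ax": -0.005, "ay": 0, "az": 0, "grip": 0.5},
    {"x": 0, "y": -0.06, "z": -0.24, "ax": -0.005, "ay": 0, "az": 0, "grip": 0.5},
    {"x": 0, "y": -0.06, "z": -0.24, "ax": -0.005, "ay": 0, "az": 0, "grip": 0.5}
  ]
}}

```text
time_s: 22.78
eef_pos: [0.595, -0.0011, 0.0526]
eef_rot: [0.533, -0.53, -0.465, 0.467]
wrist_force: [-10.9, 0.7, 4.4]
opening: 0.499
```

```bash
python3 - <<'E'
from h import *
st()
im=vision.camera('side');save(cv2.resize(im[120:260,270:400],None,fx=4,fy=4,interpolation=cv2.INTER_CUBIC),'s17')
st()
E
```

```text
t 22.77 p [ 0.595  -0.0011  0.0526] tcp bay [-0.013 -0.001] x [0.131 0.991 0.001] y [-0.005  0.001 -1.   ] F [-10.91   0.68   4.43] T [ 0.137  1.415 -0.095] op 0.499
t 22.82 p [ 0.595  -0.0011  0.0526] tcp bay [-0.013  -0.0009] x [0.131 0.991 0.001] y [-0.005  0.001 -1.   ] F [-11.     0.6    3.66] T [ 0.102  1.403 -0.097] op 0.5
```

View pics/s17.png

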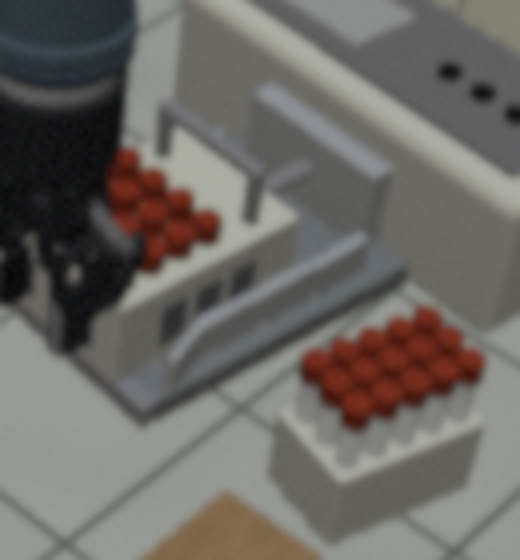

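Steady 11 N at the wrist with no further advance, so I'll hold a moment more, then back straight off.

Emit:
{"api": "apply_moves", "payload": {
  "increments": [
    {"x": 0, "y": -0.06, "z": -0.24, "ax": -0.005, "ay": 0, "az": 0, "grip": 0.5},
    {"x": 0, "y": -0.06, "z": -0.24, "ax": -0.005, "ay": 0, "az": 0, "grip": 0.5},
    {"x": 0, "y": -0.06, "z": -0.24, "ax": -0.005, "ay": 0, "az": 0, "grip": 0.5},
    {"x": 0, "y": 0, "z": 0, "ax": 0, "ay": 0, "az": 0, "grip": 0.5},
    {"x": 0, "y": 0, "z": 0.5, "ax": 0, "ay": 0, "az": 0, "grip": 0.5},
    {"x": 0, "y": 0, "z": 2, "ax": 0, "ay": 0, "az": 0, "grip": 0.5},
    {"x": 0, "y": 0, "z": 5, "ax": 0, "ay": 0, "az": 0, "grip": 0.5},
    {"x": 0, "y": 0, "z": 8, "ax": 0, "ay": 0, "az": 0, "grip": 0.5},
    {"x": 0, "y": -5, "z": 9, "ax": 0, "ay": 0, "az": 0, "grip": 0.5},
    {"x": 0, "y": -11, "z": 12, "ax": 0, "ay": 0, "az": 0, "grip": 0.5},
    {"x": 0, "y": -17, "z": 15, "ax": 0, "ay": 0, "az": 0, "grip": 0.5},
    {"x": 0, "y": -17, "z": 18, "ax": 0, "ay": 0, "az": 0, "grip": 0.5}
  ]
}}

```text
time_s: 24.32
eef_pos: [0.4199, 0.0215, 0.2286]
eef_rot: [-0.53, 0.533, 0.468, -0.465]
wrist_force: [0.3, 0.1, 0.2]
opening: 0.502
```

```bash
python3 - <<'E'
from h import *
st()
im=vision.camera('top');save(cv2.resize(im[75:235,205:335],None,fx=3.7,fy=3.7,interpolation=cv2.INTER_CUBIC),'t18')
im=vision.camera('side');save(cv2.resize(im[110:270,230:400],None,fx=3.7,fy=3.7,interpolation=cv2.INTER_CUBIC),'s18')
E
```

```text
t 24.32 p [0.4199 0.0215 0.2286] tcp bay [-0.1896 -0.0009] x [ 0.131  0.991 -0.001] y [ 0.006 -0.001 -1.   ] F [0.35 0.1  0.2 ] T [ 0.     0.041 -0.018] op 0.502
```

View pics/t18.png

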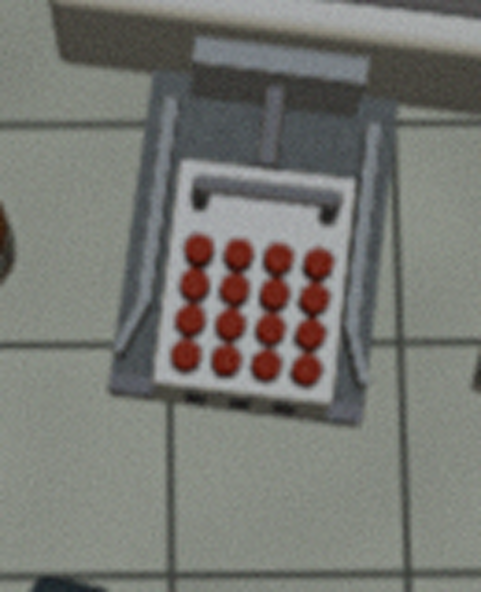

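View pics/s18.png

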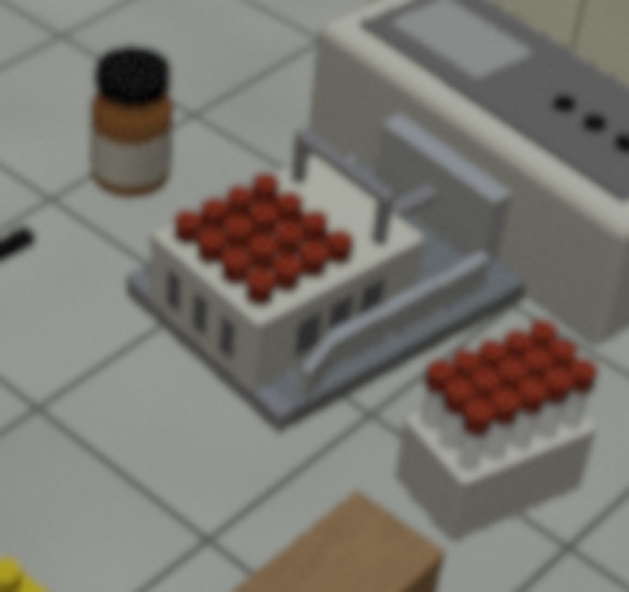

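```bash
python3 - <<'E'
from h import *
W=lambda p,z: w2bay(onz('top',np.array(p)/3.7-.36+np.array([205,75]),z))
c=[W(p,.071) for p in [(182,159),(356,179),(332,405),(154,383)]]
print(np.round(c,4),'centre',np.mean(c,0).round(4))
c=np.array(c); d=(c[0]+c[1]-c[2]-c[3])/2; l=(c[0]+c[3]-c[1]-c[2])/2
print('dyaw',np.arctan2(d[1],d[0]),np.arctan2(-l[0],l[1]),'nose',(c[0]+c[1])/2)
st()
E
```

```text
[[ 0.1264  0.0475]
 [ 0.1265 -0.0508]
 [-0.0033 -0.0506]
 [-0.0028  0.0476]] centre [ 0.0617 -0.0015]
dyaw -0.0011353457529812816 -0.002025564379863207 nose [ 0.126423   -0.00162116]
t 24.43 p [0.4167 0.0225 0.2256] tcp bay [-0.1929 -0.0003] x [0.13  0.991 0.   ] y [-0.  0. -1.] F [ 0.64 -0.18 -1.08] T [ 0.045 -0.065 -0.   ] op 0.498
```

The nose is at bay x ≈ 126 mm against the buffer, 1.5 mm off the centre line and in line with the bay, with the arm clear. Handing in.

```bash
python3 -c "
from bench import ticket
print(ticket.hand_in())"
```

```text
the job is handed in; nothing more can be done
None
```

The white carrier is in the bay, pressed home against the rubber buffer and flat on the deck. I handed the job in with the arm well clear. No verdict is reported at hand-in.

- **Nose raised and set down:** I pinched the handle, tilted the carrier about its heel, and slid the nose about 18 mm past the sill edge before setting it down. The heel stayed on the bench.
- **Over the sill:** I drew it up by the handle with the heel on the bench until its mass centre was past the sill edge, then let it down flat. I drew it on to about 20 mm short of the buffer, released the handle and pushed the heel wall with the half-closed fingers.
- **Against the buffer:** The wrist read a steady 11 N with no further advance. Less about 2–3 N of sliding friction, that puts roughly 8–10 N on the buffer, but I could not measure the buffer force directly.

**Last checks from the top and side pictures:**
- The nose is at bay x ≈ 126 mm, right at the buffer.
- The carrier is about 1.5 mm off the bay's centre line, with a yaw error of about 0.002 rad.
- It looks flat, and none of the neighbouring things looked disturbed in the pictures.

**What went wrong or disagreed:**
- Setting the nose down, I pressed about 11 N for a moment, because the underside met the sill's front edge sooner than I had worked out; I relieved it in the next move. That should have kept the sill force under its 30 N limit, but it is not measured directly.
- The top and wrist cameras disagreed by 2–4 mm on the bay's position, so I used a value in between.
- The first move call was refused because some fields were missing; nothing moved.

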